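Load, crank and lock the vibrator test turntable

ROBOT

A 6-joint arm with a two-finger parallel gripper is mounted at the origin on the work surface. World frame = base frame: x ahead of the robot, y to its left, z up, the work surface at z = 0. Lengths are in m, angles in rad, forces in N, time in s.
With the tool pointing down it reaches from about 0.25 to 0.85 m from the base axis. Payload 12.5 kg.
Tool frame: the origin (TCP) lies midway between the tips of the shut fingers; the grasp point (between the pads) lies 19 mm behind it; z points along the fingers, x is the direction in which the jaws open and shut, and the axes are right-handed (so a half turn about z gives the same grasp; the last joint's range is limited). The gripper opens to 93 mm and grips with 3 to 60 N. Pads are 15 mm wide; open, the fingers measure 128 mm over their backs; the gripper's body (75 mm by 188 mm) begins 65 mm behind the grasp point.
Start: joints at [-1.246, 0.351, 1.652, -0, 1.139, -0.085], TCP at [0.219, -0.504, 0.219] pointing down, gripper open.
Joint ranges: [-2.75, 2.75], [-0.79, 2.1], [0.01, 2.65], [-1.57, 4.71], [0.07, 3.14], [-2.87, 2.87]. Speed limits (rad/s): [2.22, 2.22, 2.79, 3.14, 3.14, 3.14].

INTERFACE

Orientations are given as a unit quaternion [x, y, z, w].
In Python, from plant import * gives the robot as it stands. The module is installed in compiled form; this text tells all that it offers.
- The arm moves only by the tool arm_command, never from a script. Its argument "steps" is text: rows parted by semicolons, each of 4 numbers parted by spaces: the shift along the tool's x, y, z in mm, then the turn about the tool's z in degrees. In form: dx dy dz roll; .... A call has 1 to 12 rows; each row is the pose to reach, as a shift and turn from the pose commanded when the call began, along the tool's axes at that moment; what a row does not reach only later rows make up. A row lasts 1/8 s, in which the tool goes at most 62.5 mm and 10.7 degrees, less where a joint would pass 70% of its speed; a pose out of reach is approached as far as the arm can. A call with a gripper value outside its range is refused whole. "claw" is the closure in counts, from 0 (fully open) to 255 (shut), set as the call begins (left out, the last holds). The fingers move at their own pace and stop on an object; "force" is the grip in N (left out, the last holds). Time passes only in rows, so rows that repeat a pose let the fingers close. It gives the time, the measured TCP pose, the force and the opening at its end, in the units of the state.
- read_state(): the state, without advancing time (a new reading comes with each control period).
- get_image(name): name is "scene" or "top" or "wrist"; returns (picture, depth): 480x640x3 uint8, blue, green, red; 480x640 float32, m along the optical axis (not along the pixel's ray), 0 where there is no reading.
- camera_model(name): a dict with "vertical_fov" (degrees; the focal length in pixels is half the picture's height over the tangent of half this angle, whatever the lens; pixels are square), "cx", "cy" (the principal point, pixels), "k1" (the pictures are not rectified: a ray, as slopes to the right and down, at radius r is drawn at 1 + k1 r^2 times it, then the intrinsics apply), "T" (4x4, takes a point from camera to world coordinates). Camera axes: x right, y down, z forward; pixel columns grow to the right and rows downward; lengths in m; the calibration is good to about 2 mm. A picture is of the moment at which its call begins: read the wrist's pose just before it. camera_model takes no time and is no camera call; for the wrist camera it gives the pose at the moment of the call.
- finish_job(): hands the job in, once; it reports no verdict.
The state is a dict: "time_s": time; "qpos": joint angles; "qd": joint speeds; "joint_torque": joint torques, N m; "tool_pos": TCP position; "orientation": TCP orientation; "ft_force": force on the tool from outside, world axes, zero at the start; "wrist_torque": the same for the moment, N m; "width": finger opening in m.
Only numpy, scipy, OpenCV 4.12 (cv2) and the standard library are available. Lean on these libraries where they do the work, as an engineer would, in place of code of your own. Each camera call takes 0.05 s, during which the arm holds its last target.

TASK

Set up a vibrator measurement: first stand each grey vibrator cube that is on the mat centrally on a felt pad of its own on the test box's turntable, then put the key from the wooden stand fully into the key cylinder and turn it clockwise to its stop to unlock the drive, and only then wind the crank clockwise, by its loose sleeve, all the way to its stop. Next turn the key back to where it was to lock the drive and leave it fully in, then press the red button right down and let it go; at the end the vibrators must still be central on their pads, and the tuning fork, magnifier and jar must be left alone.

Things in the scene. Friction and masses are not known exactly. Their poses are not given: they have to be found in the camera images.
- vib0: bone conduction vibrator: plain grey plastic cube, 26 mm edges, 40 g, dark dot on one face; origin at the cube's centre, axes along its edges. One to three of the three are present (absent: None). They start on the mat, dot up, at any yaw; any face may be underneath when set down
- vib1: bone conduction vibrator: plain grey plastic cube, 26 mm edges, 40 g, dark dot on one face; origin at the cube's centre, axes along its edges. One to three of the three are present (absent: None). They start on the mat, dot up, at any yaw; any face may be underneath when set down
- vib2: bone conduction vibrator: plain grey plastic cube, 26 mm edges, 40 g, dark dot on one face; origin at the cube's centre, axes along its edges. One to three of the three are present (absent: None). They start on the mat, dot up, at any yaw; any face may be underneath when set down
- pad0 (a point): centre of a round dark felt pad (38 mm across, flush) on the turntable's top face, 45 mm from the turntable's axis; it travels round with the turntable, z up. The three pads are 120 degrees apart. A cube standing on a pad has its centre 13 mm above this point
- pad1 (a point): centre of a round dark felt pad (38 mm across, flush) on the turntable's top face, 45 mm from the turntable's axis; it travels round with the turntable, z up. The three pads are 120 degrees apart. A cube standing on a pad has its centre 13 mm above this point
- pad2 (a point): centre of a round dark felt pad (38 mm across, flush) on the turntable's top face, 45 mm from the turntable's axis; it travels round with the turntable, z up. The three pads are 120 degrees apart. A cube standing on a pad has its centre 13 mm above this point
- testbox: beige test box, fixed in a run: origin on the desk under the turntable axis, x to its back, y to its left, z up. Turntable 180 mm across, top 32 mm above the desk, on a floor 30 mm up; walls 4 mm thick, 70 mm high at left (y +140 to +144 mm) and back (x +134 to +138 mm); open front at x = -120 mm; at right the crank's drive housing (y -140 to -275 mm), flat top 70 mm above the desk
- crank_axis (a point): point on the crank's upright axis, at mid height of the sleeve (111 mm above the desk). With the crank at angle c the sleeve's axis lies (-45 cos c, +45 sin c) mm from here in the test box's x, y (arm towards the box's -x at 0 and after each full turn)
- crank (a joint): crank angle in rad, growing clockwise seen from above, between hard stops at 0 and 12.57 (two turns); starts anywhere from 0 to 1.5. It drags about 1 to 2 N at the sleeve and stays where it is left. It counts as at the far stop above 12.2. It carries the turntable clockwise at a quarter of its speed (half a turn in all)
- sleeve_mid (a point): middle of the upright black loose sleeve on the crank: 22 mm diameter, 50 mm tall, spins freely on its pin, 45 mm from the crank axis. The crank arm's top is 27 mm below this point and the sleeve's top 25 mm above it
- pod: beige control pod on the desk, fixed for the run, 85 x 150 x 30 mm: origin under its centre, z up; key cylinder at its y = +36 mm, square red button at its y = -40 mm. The pod and the mat stand at either side of the test box, which is where varies
- slot (a point): centre of the mouth of the key slot on the upright key cylinder (40 x 34 mm nickel plug, top 58 mm above the desk, turns with it): slot 21.6 x 9.6 mm, long side along this point's x, 24 mm deep, 2 mm chamfered mouth, z up out of the slot
- cylinder (a joint): key cylinder angle in rad: starts at 0 (drive locked, slot's long side along the pod's x); grows as turned clockwise seen from above, hard stop at 1.2 (drive unlocked); the key has about 0.2 rad of play in the slot either way, turning takes about 0.03 N m and it stays where it is left
- key: switch key, 40 g, standing upright in its stand: origin at the underside of its shoulder, z up, x along its wide side. Below the origin a blade 18 x 6 mm, 22 mm long, its last 6 mm stepped down to 13 x 3 mm; above it a shoulder 28 x 15 x 5 mm and a neck, then from 10 to 40 mm up a flat black bow 34 mm wide (x) and 10 mm thick (y). Fully in, the shoulder lies on the mouth of the slot. Either way round fits
- stand: dark wooden key stand, fixed for the run, 50 x 38 x 26 mm: origin under its centre; same slot in its top as the key cylinder (long side along its x)
- button (a joint): travel of the red button in m: 0 up, hard stop at 0.005; about 5 N presses it right down, it springs back
- button_top (a point): centre of the top face of the square red button (26 mm), 48 mm above the desk when up
- mat: thin white mat, fixed, 150 x 150 x 2 mm, origin under its centre
- fork: bystander: nickel tuning fork with a round foot, 165 mm long, 34 mm wide, 14 mm high, lying on the desk along its x; origin under its middle
- magnifier: bystander: chrome hand magnifier, 150 mm long along its x, lens 66 mm across centred at x = +55 mm, 10 mm high; origin under it
- jar: bystander: small jar, 44 mm across, 55 mm high; origin under its centre

How it is judged:
On the way, in this order (a step that is already met when the one before it is completed fails the run):
1. every vibrator present stands on a felt pad of its own, let go ((horizontal distance between vib0 and pad0 below 0.012 m or horizontal distance between vib0 and pad1 below 0.012 m or horizontal distance between vib0 and pad2 below 0.012 m) and z of vib0 in the frame of pad0 between 0.009 and 0.018 m and linear speed of each of vib0, vib1, vib2 below 0.1 m/s and (horizontal distance between vib1 and pad0 below 0.012 m or horizontal distance between vib1 and pad1 below 0.012 m or horizontal distance between vib1 and pad2 below 0.012 m) and z of vib1 in the frame of pad0 between 0.009 and 0.018 m and (horizontal distance between vib2 and pad0 below 0.012 m or horizontal distance between vib2 and pad1 below 0.012 m or horizontal distance between vib2 and pad2 below 0.012 m) and z of vib2 in the frame of pad0 between 0.009 and 0.018 m and contact force between the fingers and vib0 below 0.2 N and contact force between the fingers and vib1 below 0.2 N and contact force between the fingers and vib2 below 0.2 N), for 0.2 s.
2. the key is fully in the cylinder and turned clockwise to unlock (horizontal distance between key and slot below 0.004 m and z of key in the frame of slot between -0.004 and 0.004 m and angle between the z axis of key and the z axis of slot, either way round below 0.15 rad and value of joint cylinder above 1 rad), for 0.1 s.
3. the crank is wound clockwise to its stop (value of joint crank above 12.2 rad), for 0.2 s.
4. the key, still fully in, is turned back to lock (horizontal distance between key and slot below 0.004 m and z of key in the frame of slot between -0.004 and 0.004 m and angle between the z axis of key and the z axis of slot, either way round below 0.15 rad and value of joint cylinder below 0.25 rad), for 0.1 s.
5. the red button is pressed right down (value of joint button above 0.004 m), for 0.05 s.
At the end, for the whole second after the job is handed in: each vibrator present stands within 12 mm of the centre of a pad of its own on the turntable, at rest; the crank is above 12.2 rad; the key is fully in (within 4 mm, upright) with the cylinder below 0.25 rad; the button is up again (all of step 4 and (horizontal distance between vib0 and pad0 below 0.012 m or horizontal distance between vib0 and pad1 below 0.012 m or horizontal distance between vib0 and pad2 below 0.012 m) and z of vib0 in the frame of pad0 between 0.009 and 0.018 m and linear speed of each of vib0, vib1, vib2 below 0.1 m/s and (horizontal distance between vib1 and pad0 below 0.012 m or horizontal distance between vib1 and pad1 below 0.012 m or horizontal distance between vib1 and pad2 below 0.012 m) and z of vib1 in the frame of pad0 between 0.009 and 0.018 m and (horizontal distance between vib2 and pad0 below 0.012 m or horizontal distance between vib2 and pad1 below 0.012 m or horizontal distance between vib2 and pad2 below 0.012 m) and z of vib2 in the frame of pad0 between 0.009 and 0.018 m and value of joint crank above 12.2 rad and value of joint button below 0.002 m); the robot touches nothing.
It fails at once if the crank is wound while the drive is locked (crank between 2.2 and 11.9 rad with the cylinder below 0.8 rad) (value of joint cylinder below 0.8 rad and value of joint crank between 2.2 and 11.9 rad).
It fails at once if the tuning fork, magnifier or jar is moved by more than 30 mm (distance of any of fork, magnifier, jar from where it was at the start of the episode above 0.03 m).
Of vib0, vib1, vib2 only 1 to 3 are there at a start; the rules pass over those that are not, and their reading is None.
At some moment in a run one of vib0, vib1, vib2 may be knocked a few centimetres aside while the robot is not near it.
It also fails if it takes over 210 s, if anything falls off the work surface, if the arm or the gripper's body presses on something with over 40 N, if the wrist force passes 120 N, or if a joint passes its speed limit or range.

## Working session

There is one attempt and no reset: what is moved stays moved. The work goes in short steps, Python scripts to look and compute and a tool call to move; the robot and the scene stay as the last step left them, time stands still between calls to the robot, and variables do not carry over. Pictures are saved under pics/ and viewed, and the job is handed in when it is done.

Besides the shell and the picture viewer there is one more tool, called after "Request:" by a JSON object that holds its "api" and its "payload", one argument or row to a line. arm_command: Moves the arm, as the interface text tells. Its arguments: {"type":"object","properties":{"steps":{"type":"string"},"claw":{"type":"number"},"force":{"type":"number"}},"required":["steps"]}

```bash
mkdir -p pics
cat > h.py <<'E'
from plant import *
import numpy as np, cv2
from scipy.spatial.transform import Rotation as R
def grab(name,fn=None):
    m=camera_model(name); im,d=get_image(name)
    if fn: cv2.imwrite('pics/'+fn,im)
    return m,im,d
def f_of(m): return 240/np.tan(np.radians(m['vertical_fov'])/2)
def rays(m,uv):
    uv=np.atleast_2d(np.array(uv,float)); f=f_of(m)
    p=(uv-[m['cx'],m['cy']])/f; q=p.copy()
    for _ in range(30): q=p/(1+m['k1']*(q**2).sum(1,keepdims=True))
    return np.c_[q,np.ones(len(q))]
def onplane(m,uv,z):
    r=rays(m,uv); T=np.array(m['T']); d=r@T[:3,:3].T; o=T[:3,3]
    return o+d*((z-o[2])/d[:,2])[:,None]
def withdepth(m,uv,dep):
    r=rays(m,uv); T=np.array(m['T']); return (r*np.atleast_1d(dep)[:,None])@T[:3,:3].T+T[:3,3]
def proj(m,P):
    T=np.array(m['T']); c=(np.atleast_2d(P)-T[:3,3])@T[:3,:3]; q=c[:,:2]/c[:,2:]
    q=q*(1+m['k1']*(q**2).sum(1,keepdims=True)); return q*f_of(m)+[m['cx'],m['cy']]
def tool():
    s=read_state(); return np.array(s['tool_pos']),R.from_quat(s['orientation']),s
def delta(target,yaw=None):
    """shift in tool mm to reach world target; yaw= desired world angle of tool x axis (mod 180) -> roll deg"""
    p,r,s=tool(); d=r.inv().apply(np.array(target)-p)*1000
    x=r.apply([1,0,0]); cur=np.arctan2(x[1],x[0]); out=[d.round(1)]
    if yaw is not None:
        # tool z down: positive roll about tool z = clockwise from above = yaw decreases
        e=(cur-yaw+np.pi/2)%np.pi-np.pi/2; out.append(round(np.degrees(e),1))
    print('shift',out,'t',s['time_s'],'q6',round(s['qpos'][5],2)); return out
E
python3 - <<'E'
from h import *
s=read_state(); print(s)
for n in ['scene','top','wrist']:
    m,im,d=grab(n,n+'0.png'); print(n,m)
E
```

```text
{'time_s': 0.0, 'qpos': array([-1.24563332e+00,  3.51245623e-01,  1.65243229e+00,  8.76020882e-06,
        1.13906754e+00, -8.45708557e-02]), 'qd': array([ 7.87073860e-04,  5.54232070e-05, -6.49824596e-05, -1.67414642e-03,
       -4.83924054e-04,  4.67014298e-04]), 'joint_torque': array([-3.26089812e-04, -4.97321177e+01, -2.85253429e+01,  6.98319753e-02,
        2.56955432e-02, -8.65333959e-05]), 'tool_pos': array([ 0.21903183, -0.5041333 ,  0.21809316]), 'orientation': array([ 8.36170258e-01, -5.48469659e-01, -4.51087043e-04, -3.58847815e-04]), 'ft_force': array([0.15043407, 0.64977644, 0.5760934 ]), 'wrist_torque': array([0.01827217, 0.02517203, 0.00367684]), 'width': 0.09306075911097594}
scene {'vertical_fov': 52.88506247331615, 'cx': 319.72182308089793, 'cy': 239.23316453336747, 'k1': -0.07588971734533283, 'T': array([[ 0.05499088,  0.56498299, -0.82326801,  1.35406996],
       [ 0.99826542, -0.04847282,  0.0334146 , -0.04275285],
       [-0.02102745, -0.82367749, -0.56666855,  0.66013329],
       [ 0.        ,  0.        ,  0.        ,  1.        ]])}
top {'vertical_fov': 47.351762368633665, 'cx': 316.50141345145664, 'cy': 234.64859854385736, 'k1': -0.03351422453015887, 'T': array([[-1.11721461e-03, -9.99241146e-01,  3.89343638e-02,
         4.61589706e-01],
       [-9.99981508e-01,  1.34909271e-03,  5.92985160e-03,
        -1.50099160e-02],
       [-5.97787778e-03, -3.89270189e-02, -9.99224175e-01,
         1.17261233e+00],
       [ 0.00000000e+00,  0.00000000e+00,  0.00000000e+00,
         1.00000000e+00]])}
wrist {'vertical_fov': 60.11857901668138, 'cx': 318.1115331874112, 'cy': 238.14064326391764, 'k1': -0.003912998359514581, 'T': array([[ 0.39850655, -0.88054718, -0.25657201,  0.29049734],
       [-0.91716453, -0.38300021, -0.1100912 , -0.47313173],
       [-0.00132664,  0.27919082, -0.96023473,  0.38408256],
       [ 0.        ,  0.        ,  0.        ,  1.        ]])}
```

View pics/top0.png

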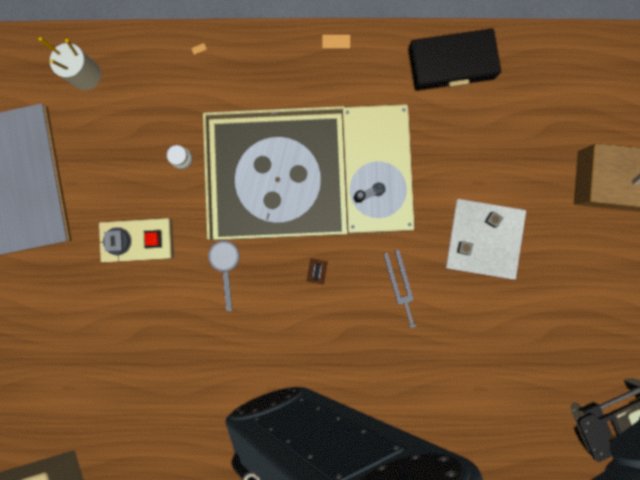

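View pics/scene0.png

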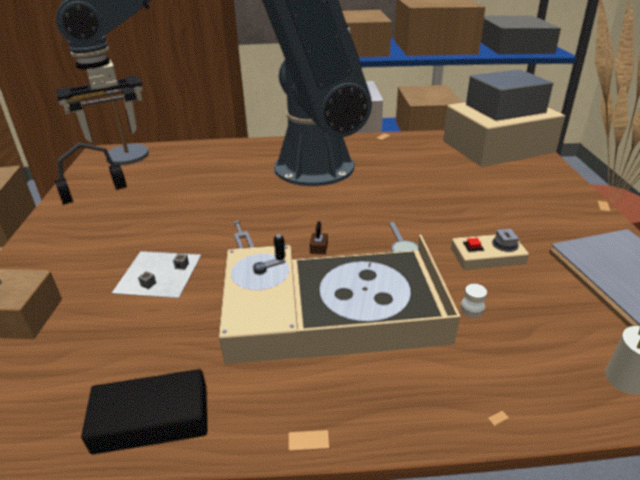

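View pics/wrist0.png

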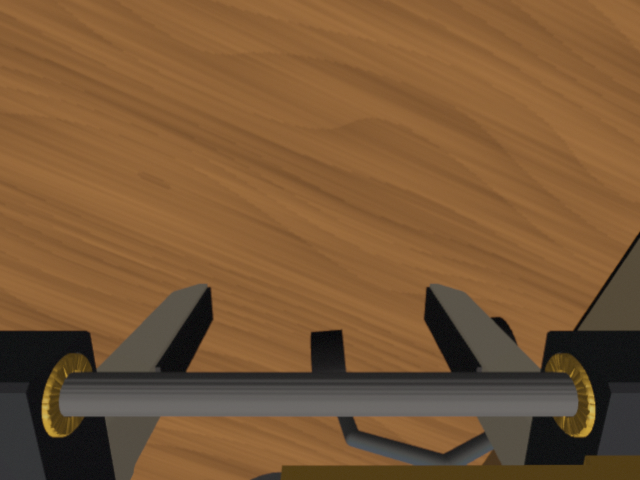

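Top view: two cubes on the mat at (494,219) and (465,248). The turntable is at (278,180) and the crank sleeve near (360,196). The pod is at left, with the cylinder at (117,241) and the button at (152,239). The key stand is at (317,271), between magnifier and fork.

Run:
```python
from h import *
im=cv2.imread('pics/top0.png')
m=camera_model('top')
hsv=cv2.cvtColor(im,cv2.COLOR_BGR2HSV)
a=cv2.resize(im[95:260,200:420],None,fx=3.6,fy=3.6,interpolation=cv2.INTER_CUBIC); cv2.imwrite('pics/c1.png',a)
b=np.hstack([cv2.resize(im[195:285,440:530],(400,400)),cv2.resize(im[205:275,90:180],(400,400))])
cv2.imwrite('pics/c2.png',b)
g=cv2.cvtColor(im,cv2.COLOR_BGR2GRAY)
# pads
mask=((g<95)&(hsv[...,1]<60)).astype(np.uint8)
roi=np.zeros_like(mask); cv2.circle(roi,(278,180),41,1,-1)
n,l,st,c=cv2.connectedComponentsWithStats(mask*roi)
for i in range(1,n):
    if st[i,4]>50: print('pad',c[i],st[i,4],onplane(m,c[i],0.032))
# cubes
roi=np.zeros_like(mask); roi[190:275,448:530]=1
cm=((g<140)&(hsv[...,1]<70)).astype(np.uint8)*roi
n,l,st,c=cv2.connectedComponentsWithStats(cm)
for i in range(1,n):
    if st[i,4]>50:
        r=cv2.minAreaRect(np.argwhere(l==i)[:,::-1].astype(np.float32)); print('cube',c[i],st[i,4],r,onplane(m,c[i],0.028))
```

```text
pad [262.02890173 164.15606936] 173 [[0.65427093 0.105939   0.032     ]]
pad [297.9125 173.5   ] 160 [[0.63434813 0.03057803 0.032     ]]
pad [271.61392405 199.75316456] 158 [[0.57923185 0.0856032  0.032     ]]
cube [492.2987013  219.42207792] 154 ((492.730712890625, 219.15383911132812), (13.590154647827148, 13.867505073547363), 33.6900634765625) [[ 0.53766613 -0.37714741  0.028     ]]
cube [463.45652174 247.86231884] 138 ((463.8824157714844, 247.9706268310547), (13.824529647827148, 12.12678050994873), 14.03624439239502) [[ 0.47810239 -0.31570424  0.028     ]]
```

View pics/c1.png

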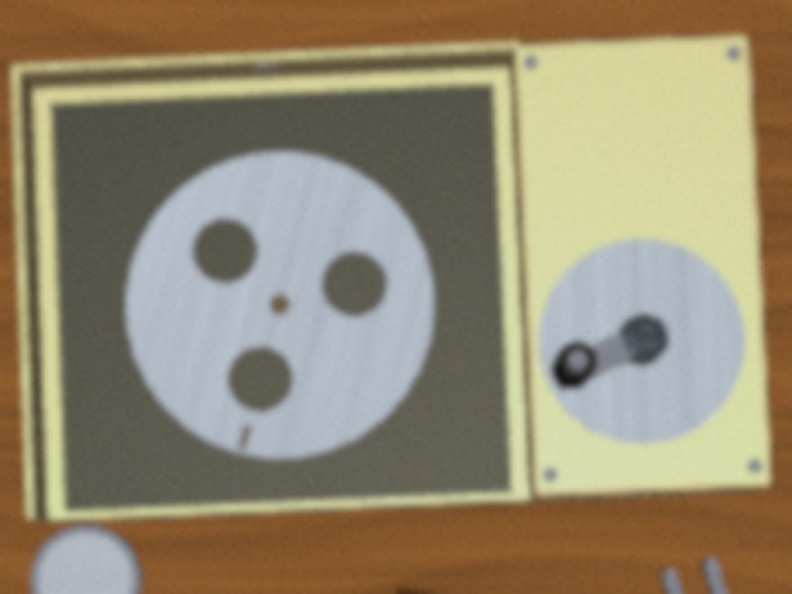

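View pics/c2.png

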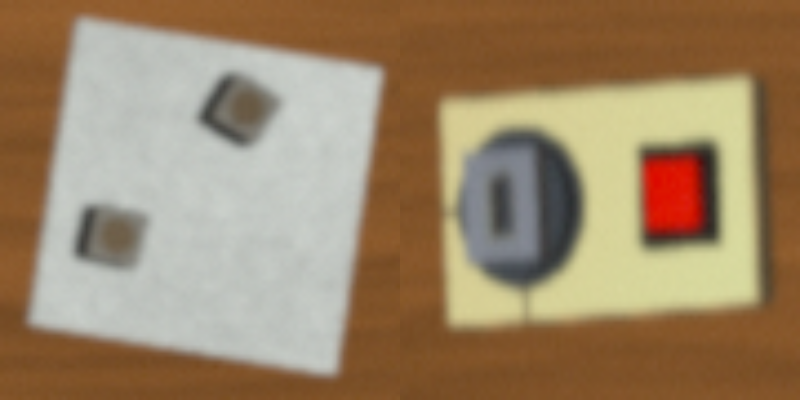

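Run:
```python
from h import *
m=camera_model('top')
print(onplane(m,[[495.8,219.1],[466.6,248.3]],0.028))
print('box outline corners z.07',onplane(m,[[202.8+0,113],[407.5,105.5],[414,230],[349,233]],0.07))
print('crank plate',onplane(m,[378.6,189.4],0.07),'hub',onplane(m,[378.6,189.4],0.084),'sleeve',onplane(m,[360,195.5],0.136))
print('stand',onplane(m,[317.5,271.5],0.026),'slot',onplane(m,[[114,241]],0.058),'btn',onplane(m,[152,239],0.048))
print(delta([0.50,-0.34,0.22],0))
p,r,s=tool();print(r.as_matrix().round(3))
```

```text
[[ 0.53833666 -0.38454319  0.028     ]
 [ 0.47717574 -0.32229423  0.028     ]]
box outline corners z.07 [[ 0.75353101  0.22350346  0.07      ]
 [ 0.76775963 -0.19425657  0.07      ]
 [ 0.51366879 -0.20510092  0.07      ]
 [ 0.50778976 -0.07397997  0.07      ]]
crank plate [[ 0.59596567 -0.13416266  0.07      ]] hub [[ 0.59425948 -0.13264976  0.084     ]] sleeve [[ 0.57632471 -0.09160865  0.136     ]]
stand [[ 0.42914075 -0.01020755  0.026     ]] slot [[0.49254405 0.40696417 0.058     ]] btn [[0.49687359 0.33146938 0.048     ]]
shift [array([ -38.7, -323.1,   -1.7]), np.float64(-66.5)] t 0.15 q6 -0.08
[array([ -38.7, -323.1,   -1.7]), np.float64(-66.5)]
[[ 0.398 -0.917 -0.   ]
 [-0.917 -0.398  0.001]
 [-0.001 -0.    -1.   ]]
```

Request:
{"api": "arm_command", "payload": {
  "steps": "-8 -60 0 0; -15 -120 0 0; -22 -180 0 0; -30 -240 0 0; -36 -300 0 0; -39 -323 0 0; -39 -323 0 0; -39 -323 0 0"
}}

```text
time_s: 1.15
tool_pos: [0.4988, -0.3407, 0.2185]
orientation: [0.836, -0.549, -0.0, 0.0]
ft_force: [-0.7, -0.9, 0.1]
width: 0.0931
```

Run:
```python
from h import *
print(tool()[0])
m,im,d=grab('wrist','w1.png')
print(onplane(m,[[320,240]],0.03))
```

```text
[ 0.49879852 -0.34073395  0.21847168]
[[ 0.47456137 -0.35270893  0.03      ]]
```

View pics/w1.png

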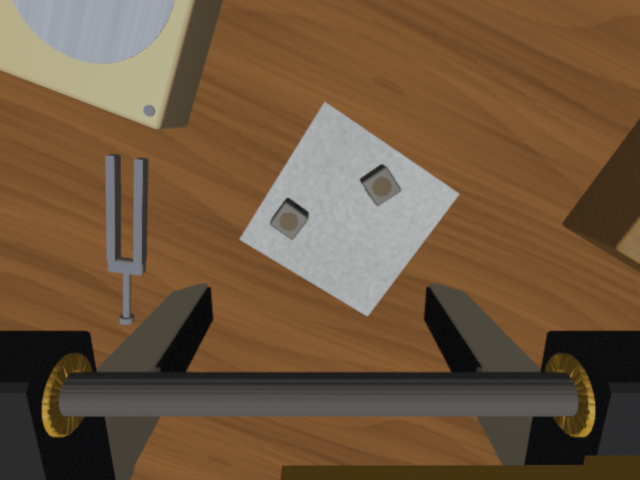

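Wrist view: cubes at (381,186) and (289,220), both clear. I'll measure their top faces with depth.

```bash
cat >> h.py <<'E'
def cubes(m,im,d,ztop,box,tol=0.006):
    """connected patches at height ztop inside world box (x0,x1,y0,y1): centre & yaw mod 90deg"""
    v,u=np.mgrid[0:480,0:640]; uv=np.c_[u.ravel(),v.ravel()]
    P=withdepth(m,uv,d.ravel()); ok=(abs(P[:,2]-ztop)<tol)&(d.ravel()>0.05)
    ok&=(P[:,0]>box[0])&(P[:,0]<box[1])&(P[:,1]>box[2])&(P[:,1]<box[3])
    n,l,st,c=cv2.connectedComponentsWithStats(ok.reshape(480,640).astype(np.uint8)); out=[]
    for i in range(1,n):
        if st[i,4]<60: continue
        px=np.argwhere(l==i)[:,::-1].astype(np.float32)
        W=onplane(m,px,ztop); r=cv2.minAreaRect((W[:,:2]*1000).astype(np.float32))
        out.append((r[0],r[1],r[2]%90)); print('patch px',c[i].round(1),'n',st[i,4],'zmean',P[(l==i).ravel(),2].mean().round(4),'c',np.round(r[0],1),'size',np.round(r[1],1),'yaw',round(r[2]%90,1))
    return out
E
python3 - <<'E'
from h import *
m,im,d=grab('wrist')
cubes(m,im,d,0.028,(0.42,0.6,-0.46,-0.25))
print(onplane(m,[[381,186],[289,220]],0.028), tool()[0])
E
```

```text
patch px [381.2 185.8] n 905 zmean 0.0277 c [ 539.5 -382.2] size [26.4 25.8] yaw 57.7
patch px [289.  220.3] n 852 zmean 0.0277 c [ 479.8 -320.7] size [26.  26.9] yaw 77.0
[[ 0.53949574 -0.38210243  0.028     ]
 [ 0.47996572 -0.32062878  0.028     ]] [ 0.49878115 -0.34092799  0.21871682]
```

Run:
```python
from h import *
delta([.5395,-.3822,.007],np.radians(-32.3))
```

```text
shift [array([ 54. , -21. , 211.7]), np.float64(-34.3)] t 1.25 q6 0.49
```

Request:
{"api": "arm_command", "payload": {
  "steps": "18 -7 40 -10; 36 -14 80 -20; 54 -21 120 -30; 54 -21 150 -34.3; 54 -21 165 -34.3; 54 -21 185 -34.3; 54 -21 200 -34.3; 54 -21 211 -34.3; 54 -21 211 -34.3; 54 -21 211 -34.3",
  "claw": 115,
  "force": 15
}}

```text
time_s: 2.5
tool_pos: [0.541, -0.3814, 0.0082]
orientation: [0.961, -0.278, 0.0, 0.0]
ft_force: [0.3, 0.4, -0.2]
width: 0.0514
```

Request:
{"api": "arm_command", "payload": {
  "steps": "0 0 0 0; 0 0 0 0; 0 0 0 0; 0 0 0 0; 0 0 0 0; 0 0 0 0",
  "claw": 255
}}

```text
time_s: 3.25
tool_pos: [0.5407, -0.3812, 0.0078]
orientation: [0.961, -0.277, 0.0, 0.0]
ft_force: [-0.6, 0.2, 3.3]
width: 0.026
```

Run:
```python
from h import *
p,r,s=tool();print(p,s['width'])
m,im,d=grab('wrist','w2.png')
delta([.6543,.1059,.15],np.radians(-88))
```

```text
[ 0.54069673 -0.38118244  0.00780807] 0.025986594290959654
shift [array([-163.6, -472.6, -142.2]), np.float64(55.8)] t 3.3 q6 -0.12
```

View pics/w2.png

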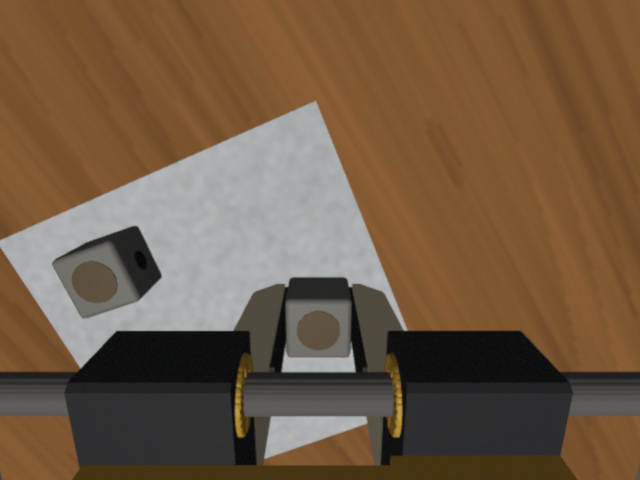

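Request:
{"api": "arm_command", "payload": {
  "steps": "0 0 -60 0; 0 0 -120 0; 0 0 -172 5; -20 -58 -172 15; -40 -116 -172 25; -60 -174 -172 35; -81 -233 -172 45; -101 -292 -172 55; -122 -350 -172 55.8; -142 -409 -172 55.8; -163 -468 -172 55.8; -163 -471 -172 55.8"
}}

```text
time_s: 4.8
tool_pos: [0.6539, 0.1081, 0.1791]
orientation: [0.721, -0.693, -0.0, -0.0]
ft_force: [-0.2, -0.7, -0.6]
width: 0.026
```

Request:
{"api": "arm_command", "payload": {
  "steps": "0 0 0 0; 0 0 0 0"
}}

```text
time_s: 5.05
tool_pos: [0.6538, 0.1028, 0.1796]
orientation: [0.719, -0.695, -0.0, 0.0]
ft_force: [-0.2, -1.1, -0.1]
width: 0.0255
```

Run:
```python
from h import *
p,r,s=tool();print(p,s['width'])
m,im,d=grab('wrist','w3.png')
g=cv2.cvtColor(im,cv2.COLOR_BGR2GRAY)
delta([.6543,.1059,.04],np.radians(-88))
```

```text
[0.65375252 0.10278752 0.17960738] 0.025546615655496124
shift [array([ -3.1,  -0.6, 139.7]), np.float64(-0.1)] t 5.1 q6 1.62
```

View pics/w3.png

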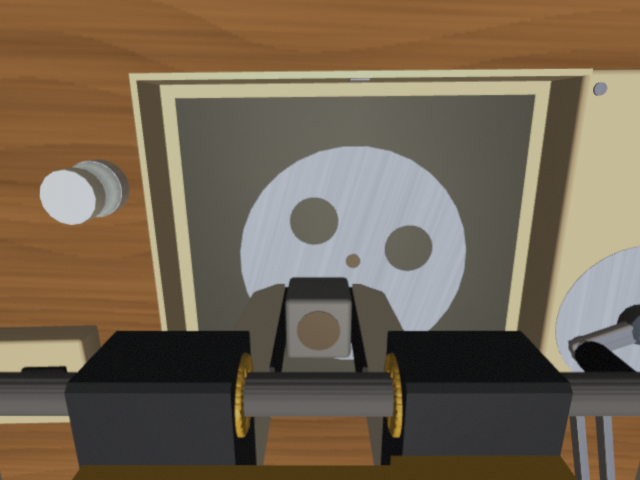

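Wrist view: two pads at (314,220) and (408,247), turntable axis mark at (353,260), and the cube gripped at (318,330). I'll compare these with the top-view values.

```bash
cat >> h.py <<'E'
def pads(m,im,ctr=None):
    g=cv2.cvtColor(im,cv2.COLOR_BGR2GRAY); hsv=cv2.cvtColor(im,cv2.COLOR_BGR2HSV)
    v,u=np.mgrid[0:480,0:640]; W=onplane(m,np.c_[u.ravel(),v.ravel()],0.032).reshape(480,640,3)
    roi=np.hypot(W[...,0]-.6226,W[...,1]-.074)<.085
    n,l,st,c=cv2.connectedComponentsWithStats((roi&(g<120)).astype(np.uint8)); out=[]
    for i in range(1,n):
        w=W[l==i]
        if len(w)<300: 
            if len(w)>15: print('small',c[i].round(1),len(w),w.mean(0).round(4))
            continue
        ext=np.ptp(w[:,:2],axis=0)*1000; print('dark px',c[i].round(1),len(w),'c',(w.mean(0)*1000).round(1),'ext',ext.round(1))
E
python3 - <<'E'
from h import *
m,im,d=grab('wrist'); pads(m,im)
E
```

```text
dark px [313.6 220.7] 1714 c [654.3 106.6  32. ] ext [36.2 36.7]
dark px [408.  247.6] 1634 c [634.8  31.1  32. ] ext [36.7 36.8]
small [352.3 260.4] 132 [0.6227 0.0747 0.032 ]
dark px [339.2 310. ] 5812 c [578.6  82.9  32. ] ext [ 70.5 138.6]
dark px [318.2 329.7] 1389 c [560.   99.9  32. ] ext [37.5 37.2]
```

Run:
```python
from h import *
delta([.6555,.1063,.0375],np.radians(-88)); print(tool()[0], tool()[2]['qd'])
```

```text
shift [array([ -3.4,  -1.8, 142.2]), np.float64(-0.1)] t 5.15 q6 1.62
[0.65382568 0.10289093 0.17970607] [ 0.00554376  0.00014804 -0.00420305 -0.00010775  0.00124085  0.00357358]
```

Request:
{"api": "arm_command", "payload": {
  "steps": "-3 -2 40 0; -3.4 -2 80 0; -3.4 -2 110 0; -3.4 -2 125 0; -3.4 -2 135 0; -3.4 -2 140 0; -3.4 -2 141 0; -3.4 -2 141 0; -3.4 -2 141 0"
}}

```text
time_s: 6.28
tool_pos: [0.656, 0.1078, 0.0392]
orientation: [0.719, -0.695, 0.0, -0.0]
ft_force: [-0.1, 0.5, -1.2]
width: 0.0259
```

Run:
```python
from h import *
delta([.6555,.1063,.0378],np.radians(-88)); print(tool()[0], tool()[2]['ft_force'])
```

```text
shift [array([1.4, 0.6, 1.4]), np.float64(-0.0)] t 6.275 q6 1.63
[0.65603536 0.10776553 0.03917739] [-0.09568845  0.48758095 -1.16851801]
```

Request:
{"api": "arm_command", "payload": {
  "steps": "1.4 0.6 1 0; 1.4 0.6 1 0; 1.4 0.6 1 0"
}}

```text
time_s: 6.65
tool_pos: [0.6553, 0.1062, 0.0378]
orientation: [0.719, -0.695, 0.0, -0.0]
ft_force: [0.3, -0.7, 1.8]
width: 0.0259
```

Request:
{"api": "arm_command", "payload": {
  "steps": "0 0 0 0; 0 0 0 0; 0 0 0 0; 0 0 -20 0; 0 0 -60 0; 0 0 -110 0; 0 0 -150 0; 0 0 -150 0",
  "claw": 130
}}

```text
time_s: 7.65
tool_pos: [0.6568, 0.1065, 0.1927]
orientation: [0.719, -0.695, 0.002, -0.003]
ft_force: [-0.1, 0.4, 0.1]
width: 0.0459
```

Run:
```python
from h import *
m,im,d=grab('wrist','w4.png'); cubes(m,im,d,.058,(.5,.7,0,.2))
delta([.4798,-.3207,.2],np.radians(-13)); print(tool()[0])
mt,it,dt=grab('top','t1.png'); 
cubes(mt,it,dt,.028,(.42,.6,-.46,-.25))
```

```text
patch px [318.8 230.4] n 1164 zmean 0.0577 c [654.  106.1] size [25.6 25.7] yaw 2.0
shift [array([420.7, 190.6, -10.7]), np.float64(-75.0)] t 7.7 q6 1.63
[0.65578297 0.10633946 0.19001045]
patch px [465.7 247.7] n 159 zmean 0.0279 c [ 478.8 -320.4] size [27.9 25.9] yaw 75.9
```

View pics/w4.png

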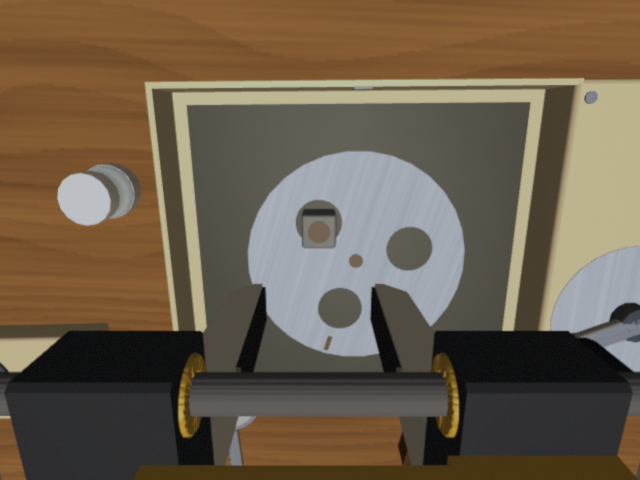

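Request:
{"api": "arm_command", "payload": {
  "steps": "53 24 0 5; 105 48 0 10; 158 72 0 15; 210 95 0 15; 263 119 0 15; 316 143 0 15; 368 167 0 15; 421 191 0 15; 421 191 30 15; 421 191 30 15; 421 191 30 15",
  "claw": 115
}}

```text
time_s: 9.12
tool_pos: [0.4791, -0.3206, 0.1579]
orientation: [-0.623, 0.782, 0.0, -0.0]
ft_force: [1.2, 0.4, 0.1]
width: 0.0511
```

Run:
```python
from h import *
m,im,d=grab('wrist','w5.png'); cubes(m,im,d,.028,(.42,.6,-.46,-.25))
delta([.4798,-.3207,.008],np.radians(-103)); print(tool()[0])
```

```text
patch px [319.  226.7] n 1223 zmean 0.0277 c [ 479.4 -321. ] size [25.3 26.7] yaw 77.0
shift [array([-1.000e-01, -3.000e-01,  1.503e+02]), np.float64(0.0)] t 9.175 q6 1.13
[ 0.47940119 -0.32062811  0.15832392]
```

Request:
{"api": "arm_command", "payload": {
  "steps": "0 0 45 0; 0 0 90 0; 0 0 120 0; 0 0 138 0; 0 0 150 0; 0 0 150 0; 0 0 150 0"
}}

```text
time_s: 10.05
tool_pos: [0.4794, -0.3214, 0.0086]
orientation: [-0.622, 0.783, -0.001, 0.0]
ft_force: [-0.2, -0.8, -0.6]
width: 0.0513
```

Request:
{"api": "arm_command", "payload": {
  "steps": "0 0 0 0; 0 0 0 0; 0 0 0 0; 0 0 0 0; 0 0 0 0",
  "claw": 255
}}

```text
time_s: 10.68
tool_pos: [0.4789, -0.3211, 0.0078]
orientation: [-0.622, 0.783, -0.0, 0.0]
ft_force: [-1.2, -0.3, 3.5]
width: 0.0261
```

Run:
```python
from h import *
p,r,s=tool();print(p,s['width'])
delta([.5792,.0856,.17],np.radians(-88))
```

```text
[ 0.4789372  -0.32114406  0.00782627] 0.026122874903774834
shift [array([-418.9,   -6.1, -162.2]), np.float64(-15.0)] t 10.675 q6 1.13
```

Request:
{"api": "arm_command", "payload": {
  "steps": "0 0 -60 0; 0 0 -120 0; -20 0 -172 0; -80 -1 -175 -5; -140 -2 -175 -10; -200 -3 -175 -15; -260 -4 -175 -15; -320 -5 -175 -15; -380 -6 -175 -15; -419 -6 -175 -15; -419 -6 -175 -15; -419 -6 -175 -15"
}}

```text
time_s: 12.18
tool_pos: [0.5788, 0.0852, 0.1824]
orientation: [0.719, -0.695, -0.0, 0.0]
ft_force: [-0.2, 0.0, -0.6]
width: 0.026
```

Run:
```python
from h import *
p,r,s=tool();print(p,s['width'])
delta([.5790,.0856,.0385],np.radians(-88))
```

```text
[0.57882238 0.0852167  0.18237149] 0.025985605614214157
shift [array([ -0.4,  -0.3, 143.9]), np.float64(-0.0)] t 12.175 q6 1.6
```

Request:
{"api": "arm_command", "payload": {
  "steps": "0 0 45 0; 0 0 90 0; 0 0 115 0; 0 0 130 0; 0 0 140 0; 0 0 143.5 0; 0 0 143.5 0; 0 0 143.5 0"
}}

```text
time_s: 13.18
tool_pos: [0.5795, 0.0859, 0.0398]
orientation: [0.719, -0.695, 0.0, -0.0]
ft_force: [-0.0, 0.5, -0.1]
width: 0.026
```

Run:
```python
from h import *
delta([.5787,.0856,.038],np.radians(-88)); p,r,s=tool();print(p,s['ft_force'])
```

```text
shift [array([0.2, 0.8, 1.8]), np.float64(-0.0)] t 13.175 q6 1.6
[0.57951322 0.08586927 0.03980922] [-0.00241987  0.49183215 -0.09791565]
```

Request:
{"api": "arm_command", "payload": {
  "steps": "0 0.5 1.5 0; 0 0.5 1.5 0; 0 0.5 1.5 0"
}}

```text
time_s: 13.55
tool_pos: [0.5787, 0.0859, 0.0378]
orientation: [0.719, -0.695, 0.0, -0.0]
ft_force: [-0.2, 0.6, 0.5]
width: 0.0262
```

Request:
{"api": "arm_command", "payload": {
  "steps": "0 0 0 0; 0 0 0 0; 0 0 0 0; 0 0 -20 0; 0 0 -60 0; 0 0 -110 0; 0 50 -150 0; 0 75 -150 0; 0 75 -150 0; 0 75 -150 0",
  "claw": 130
}}

```text
time_s: 14.8
tool_pos: [0.5045, 0.0832, 0.1882]
orientation: [0.719, -0.695, 0.0, -0.0]
ft_force: [-0.4, -0.6, -0.0]
width: 0.0452
```

Run:
```python
from h import *
m,im,d=grab('wrist','w6.png'); cubes(m,im,d,.058,(.5,.7,0,.2)); pads(m,im)
print(tool()[0])
```

```text
patch px [291.2  12.5] n 1054 zmean 0.0577 c [646.3 105.9] size [15.1 25.8] yaw 2.0
patch px [318.4 122.9] n 1457 zmean 0.0579 c [578.6  85.8] size [25.2 25.7] yaw 2.0
dark px [294.2  21.9] 946 c [646.4 105.3  32. ] ext [24.9 36.5]
dark px [290.6   6.7] 366 c [656. 108.  32.] ext [10.4 18.8]
dark px [397.9  43.8] 2327 c [634.8  31.1  32. ] ext [36.8 37. ]
small [336.2  59.9] 192 [0.6227 0.0746 0.032 ]
dark px [318.8 120.2] 819 c [580.4  85.6  32. ] ext [36.3 36.7]
dark px [317.9 123.1] 465 c [578.4  86.2  32. ] ext [17.4 17.3]
small [305.8 166.3] 50 [0.546  0.0945 0.032 ]
[0.50448816 0.08320116 0.18781985]
```

View pics/w6.png

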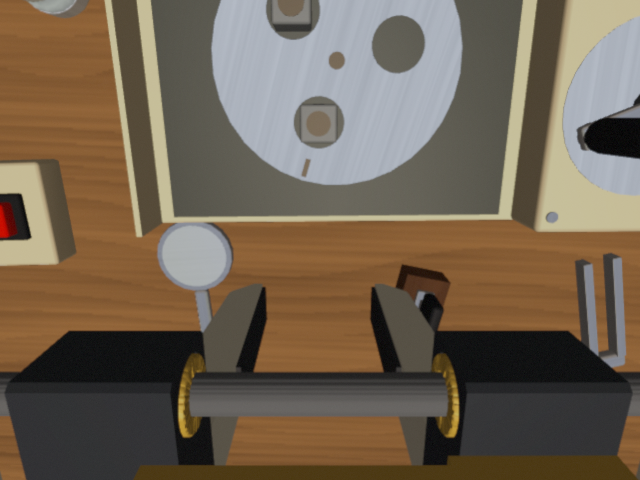

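Request:
{"api": "arm_command", "payload": {
  "steps": "40 35 -20 0; 80 70 -40 0; 93 84 -50 0; 93 84 -50 0; 93 84 -50 0",
  "claw": 0
}}

```text
time_s: 15.48
tool_pos: [0.4236, -0.0123, 0.2372]
orientation: [0.719, -0.695, -0.0, 0.0]
ft_force: [-0.1, 0.4, 0.6]
width: 0.0901
```

Run:
```python
from h import *
print(tool()[0])
m,im,d=grab('wrist','w7.png')
cubes(m,im,d,.066,(.36,.5,-.08,.06),.004)
cubes(m,im,d,.026,(.36,.5,-.08,.06),.003)
uv=proj(m,[[.429,-.01,.03]])[0]; print(uv)
u,v=uv.astype(int); c=im[max(0,v-75):v+75,max(0,u-100):u+100]; cv2.imwrite('pics/c7.png',cv2.resize(c,None,fx=4,fy=4,interpolation=cv2.INTER_CUBIC)); print(max(0,u-100),max(0,v-75))
```

```text
[ 0.42360531 -0.01234621  0.23718644]
patch px [314.  205.8] n 465 zmean 0.0653 c [430.7  -8.3] size [ 9.9 33.9] yaw 80.1
patch px [314.7 195.3] n 1586 zmean 0.0259 c [430.1  -8.3] size [38.  50.4] yaw 80.2
[316.18108728 199.91528092]
216 124
```

View pics/c7.png

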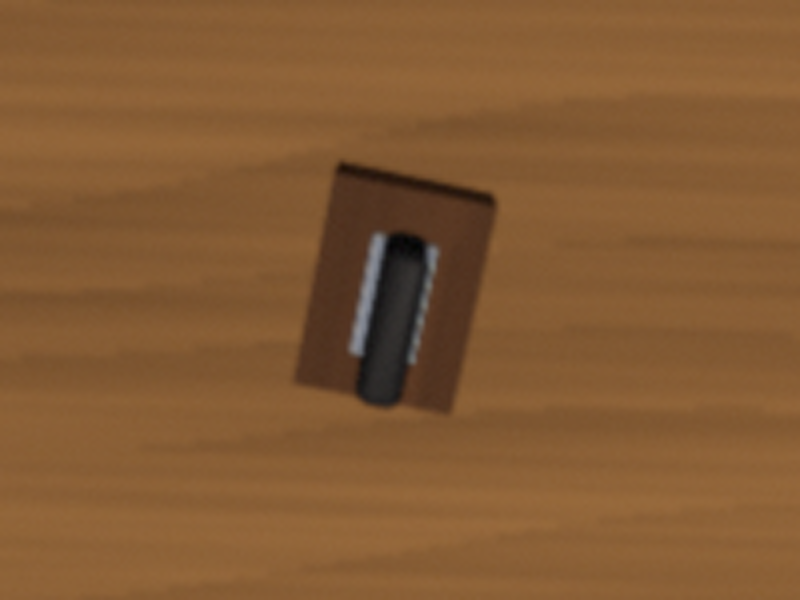

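Run:
```python
from h import *
delta([.4306,-.0083,.0345],np.radians(80.1))
m,im,d=grab('wrist')
cubes(m,im,d,.066,(.36,.5,-.08,.06),.004)
```

```text
shift [array([ -3.6,  -7.4, 202.5]), np.float64(11.9)] t 15.525 q6 1.4
patch px [314.3 205.7] n 458 zmean 0.0654 c [430.6  -8.3] size [ 9.8 33.7] yaw 80.2
```

Request:
{"api": "arm_command", "payload": {
  "steps": "0 0 0 -10.5; 0 0 0 -21; 0 0 0 -31.5; 0 0 0 -42; 0 0 0 -52.5; 0 0 0 -63; 0 0 0 -73.5; 0 0 0 -84; 0 0 0 -94.5; 0 0 0 -105; 0 0 0 -115.5; 0 0 0 -126",
  "claw": 140
}}

```text
time_s: 17.08
tool_pos: [0.4232, -0.0121, 0.2371]
orientation: [0.944, 0.329, -0.0, -0.0]
ft_force: [-0.4, 0.5, 0.5]
width: 0.042
```

Request:
{"api": "arm_command", "payload": {
  "steps": "0 0 0 -10.5; 0 0 0 -21; 0 0 0 -31.5; 0 0 0 -42; 0 0 0 -42; 0 0 0 -42; 0 0 0 -42"
}}

```text
time_s: 17.95
tool_pos: [0.423, -0.0125, 0.2375]
orientation: [0.767, 0.642, -0.0, -0.0]
ft_force: [-0.6, 0.7, 0.1]
width: 0.0418
```

Run:
```python
from h import *
delta([.4306,-.0083,.0345],np.radians(80.1)); print(tool()[0])
```

```text
shift [array([  5.5,   6.8, 203. ]), np.float64(-0.2)] t 17.95 q6 -1.53
[ 0.42296189 -0.01253364  0.2375261 ]
```

Request:
{"api": "arm_command", "payload": {
  "steps": "5.5 6.8 50 0; 5.5 6.8 100 0; 5.5 6.8 140 0; 5.5 6.8 160 0; 5.5 6.8 160 0"
}}

```text
time_s: 18.58
tool_pos: [0.4298, -0.0083, 0.0767]
orientation: [0.767, 0.642, -0.001, -0.001]
ft_force: [-0.8, 0.6, 0.6]
width: 0.0421
```

Run:
```python
from h import *
delta([.4306,-.0083,.0345],np.radians(80.1)); print(tool()[0])
m,im,d=grab('wrist','w8.png')
```

```text
shift [array([ 0.1,  0.9, 42.2]), np.float64(-0.2)] t 18.575 q6 -1.52
[ 0.42984472 -0.0083096   0.0767    ]
```

View pics/w8.png

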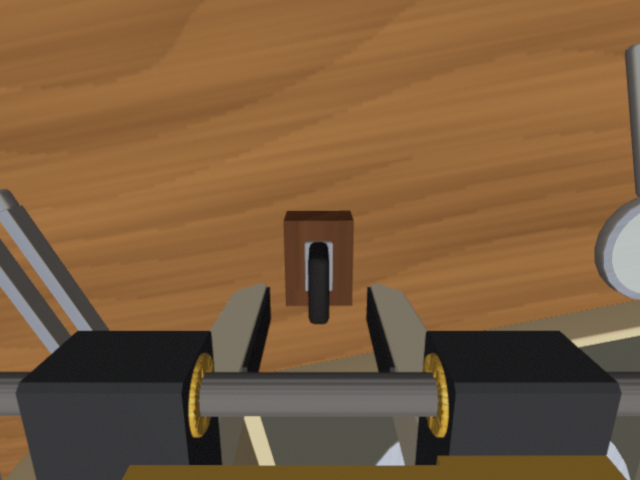

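The key at (318,280) is centred between the fingers, with both bystanders well clear.

Request:
{"api": "arm_command", "payload": {
  "steps": "0 0.5 15 0; 0 0.5 30 0; 0 0.5 38 0; 0 0.5 42 0; 0 0.5 42 0; 0 0.5 42 0"
}}

```text
time_s: 19.38
tool_pos: [0.4313, -0.0085, 0.036]
orientation: [0.766, 0.643, 0.0, 0.0]
ft_force: [-0.0, 0.1, 0.2]
width: 0.0419
```

Request:
{"api": "arm_command", "payload": {
  "steps": "0 0 0 0; 0 0 0 0; 0 0 0 0; 0 0 0 0; 0 0 0 0; 0 0 0 0",
  "claw": 255,
  "force": 30
}}

```text
time_s: 20.12
tool_pos: [0.4311, -0.0085, 0.0356]
orientation: [0.766, 0.643, 0.0, -0.0]
ft_force: [0.6, 0.5, 0.5]
width: 0.0098
```

Run:
```python
from h import *
delta([.4306,-.0083,.0345],np.radians(80.1)); p,r,s=tool(); print(p,s['width'],s['ft_force'])
m,im,d=grab('top','t2.png'); cubes(m,im,d,.058,(.5,.7,0,.2))
```

```text
shift [array([ 0.1, -0.5,  1.1]), np.float64(-0.1)] t 20.125 q6 -1.52
[ 0.43105879 -0.00850306  0.03563343] 0.009754954631983807 [0.64447507 0.53705995 0.4808641 ]
patch px [261.  162.9] n 163 zmean 0.0577 c [652.3 105.3] size [24.9 24.7] yaw 0.2
patch px [270.9 199. ] n 164 zmean 0.0577 c [578.1  84.6] size [24.7 24.6] yaw 0.1
```

Run:
```python
from h import *
delta([.4930,.407,.17],np.radians(93.3))
```

```text
shift [array([ 419.9,  -11.3, -134.3]), np.float64(-13.3)] t 20.175 q6 -1.52
```

Request:
{"api": "arm_command", "payload": {
  "steps": "0 0 -30 0; 0 0 -80 0; 20 -1 -125 0; 75 -2 -134 -4; 133 -4 -134 -8; 190 -5 -134 -13; 248 -7 -134 -13.3; 306 -8 -134 -13.3; 363 -10 -134 -13.3; 420 -11 -134 -13.3; 420 -11 -134 -13.3; 420 -11 -134 -13.3"
}}

```text
time_s: 21.68
tool_pos: [0.4929, 0.4065, 0.1691]
orientation: [0.686, 0.727, -0.001, -0.0]
ft_force: [-0.2, -0.6, -0.9]
width: 0.0097
```

Run:
```python
from h import *
p,r,s=tool(); print(p,s['width'])
m,im,d=grab('wrist','w9.png')
cubes(m,im,d,.058,(.42,.56,.35,.46),.004)
cubes(m,im,d,.048,(.42,.56,.28,.37),.004)
m2,im2,d2=grab('scene','s2.png')
```

```text
[0.49294035 0.40647184 0.16911554] 0.00966565538372137
patch px [325.6 233.8] n 2335 zmean 0.0578 c [492.9 411.8] size [40.4 34. ] yaw 3.3
patch px [220.2 230.6] n 1279 zmean 0.0477 c [497.1 336.6] size [26.  26.2] yaw 3.3
```

View pics/w9.png

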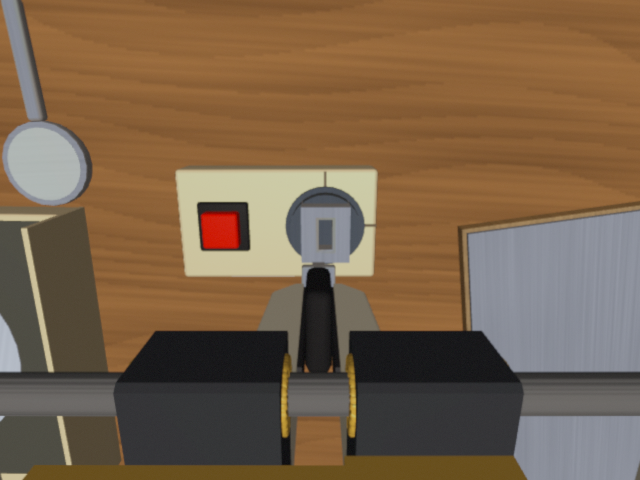

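View pics/s2.png

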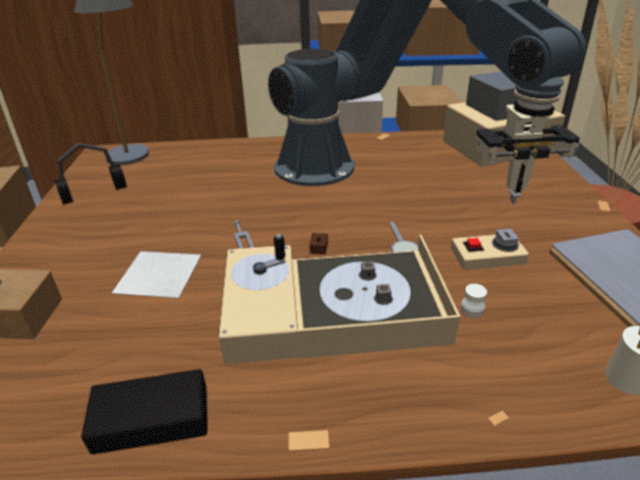

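Run:
```python
from h import *
for t in range(1):
    m,im,d=grab('top')
    cubes(m,im,d,.048,(.42,.56,.28,.37),.004)
    hsv=cv2.cvtColor(im,cv2.COLOR_BGR2HSV)
    mask=((hsv[...,1]>180)&((hsv[...,0]<6)|(hsv[...,0]>174))&(im[...,2]>120)).astype(np.uint8)
    n,l,st,c=cv2.connectedComponentsWithStats(mask)
    for i in range(1,n):
        if st[i,4]>40: print('red',c[i],st[i,4],onplane(m,c[i],.048))
m,im,d=grab('scene')
hsv=cv2.cvtColor(im,cv2.COLOR_BGR2HSV)
mask=((hsv[...,1]>180)&((hsv[...,0]<6)|(hsv[...,0]>174))&(im[...,2]>100)).astype(np.uint8)
n,l,st,c=cv2.connectedComponentsWithStats(mask)
for i in range(1,n):
    if st[i,4]>40: print('red scene',c[i],st[i,4],onplane(m,c[i],.048))
p,r,s=tool(); print(p,r.as_matrix().round(3))
```

```text
patch px [150.7 238.4] n 144 zmean 0.048 c [498.9 333.6] size [24.9 25. ] yaw 0.6
red [150.9244186  238.63372093] 172 [[0.49763313 0.33371696 0.048     ]]
red scene [473.47435897 242.07692308] 78 [[0.50489977 0.33162205 0.048     ]]
[0.49349238 0.40601213 0.169887  ] [[-0.056  0.998  0.   ]
 [ 0.998  0.056 -0.   ]
 [-0.     0.    -1.   ]]
```

Run:
```python
from h import *
delta([.4934,.4118,.096],np.radians(93.3))
```

```text
shift [array([ 5.8,  0.2, 73.9]), np.float64(-0.1)] t 21.875 q6 -1.01
```

Request:
{"api": "arm_command", "payload": {
  "steps": "3 0 30 0; 5.8 0 55 0; 5.8 0 67 0; 5.8 0 73 0; 5.8 0 73 0; 5.8 0 73 0"
}}

```text
time_s: 22.62
tool_pos: [0.4934, 0.413, 0.0975]
orientation: [0.687, 0.727, 0.001, 0.0]
ft_force: [-0.4, 0.1, 0.2]
width: 0.0095
```

Run:
```python
from h import *
m,im,d=grab('wrist','w10.png')
cubes(m,im,d,.058,(.42,.56,.35,.46),.004)
delta([.4934,.4118,.096],np.radians(93.3)); p,r,s=tool(); print(p,s['ft_force'])
c=im[150:420,200:440]; cv2.imwrite('pics/c10.png',cv2.resize(c,None,fx=2.2,fy=2.2))
```

```text
patch px [314. 254.] n 2448 zmean 0.0577 c [487.5 411.4] size [30.5 33.9] yaw 3.3
shift [array([-1.2,  0. ,  1.5]), np.float64(-0.0)] t 22.675 q6 -1.0
[0.49331133 0.412988   0.09745883] [-0.43392122  0.26982864 -0.1275432 ]
```

View pics/c10.png

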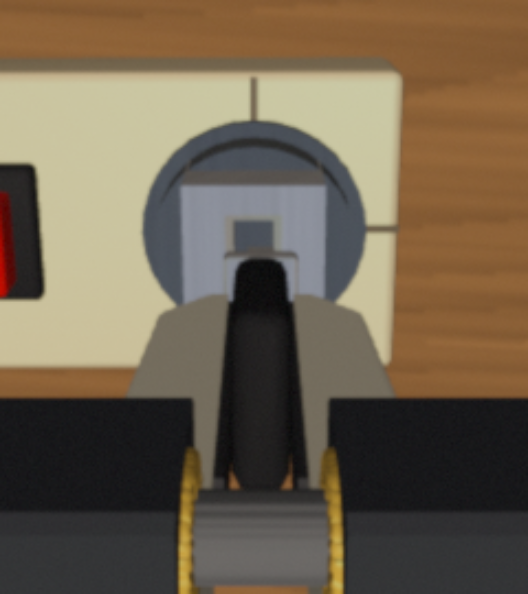

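Request:
{"api": "arm_command", "payload": {
  "steps": "-1.3 0 2 0; -1.3 0 6 0; -1.3 0 10 0; -1.3 0 14 0; -1.3 0 18 0; -1.3 0 18 0"
}}

```text
time_s: 23.42
tool_pos: [0.4929, 0.4114, 0.0782]
orientation: [0.687, 0.727, -0.0, -0.0]
ft_force: [0.7, -0.1, -1.0]
width: 0.0095
```

Request:
{"api": "arm_command", "payload": {
  "steps": "0 0 3 0; 0 0 6 0; 0 0 8 0; 0 0 10 0; 0 0 11.5 0; 0 0 11.5 0; 0 0 11.5 0"
}}

```text
time_s: 24.3
tool_pos: [0.4931, 0.4115, 0.0676]
orientation: [0.687, 0.727, 0.0, 0.0]
ft_force: [-2.7, -1.4, 5.7]
width: 0.0099
```

Run:
```python
from h import *
p,r,s=tool(); print(p,s['ft_force'],s['wrist_torque'])
m,im,d=grab('top','t3.png'); cubes(m,im,d,.058,(.5,.7,0,.2))
```

```text
[0.49309854 0.41154886 0.0676444 ] [-2.67731759 -1.41641837  5.70543458] [-0.23130569  0.18470259 -0.03419214]
patch px [260.8 162.8] n 158 zmean 0.0578 c [652.3 105.3] size [24.9 24.7] yaw 0.2
patch px [270.8 198.9] n 161 zmean 0.0578 c [578.1  84.6] size [24.7 24.6] yaw 0.1
```

Request:
{"api": "arm_command", "payload": {
  "steps": "0 0 0 10; 0 0 0 20; 0 0 0 30; 0 0 0 40; 0 0 0 50; 0 0 0 60; 0 0 0 68; 0 0 0 75; 0 0 0 80; 0 0 0 80; 0 0 0 80"
}}

```text
time_s: 25.72
tool_pos: [0.4933, 0.4115, 0.0676]
orientation: [0.993, 0.116, 0.0, -0.0]
ft_force: [-0.8, -2.6, 6.1]
width: 0.0099
```

Run:
```python
from h import *
p,r,s=tool(); x=r.apply([1,0,0]); print(p,np.degrees(np.arctan2(x[1],x[0])),s['ft_force'],s['wrist_torque'],s['qpos'][5],s['width'])
m,im,d=grab('wrist','w11.png')
cubes(m,im,d,.058,(.42,.56,.35,.46),.004)
```

```text
[0.49326613 0.41148648 0.06763895] 13.28341367785033 [-0.77535196 -2.59556672  6.13153871] [-0.36805005  0.10055804 -0.01103803] 0.39115965571739314 0.00993808529376858
patch px [314.2 265.8] n 1982 zmean 0.0578 c [489.  421.4] size [34.2 21.2] yaw 23.6
```

View pics/w11.png

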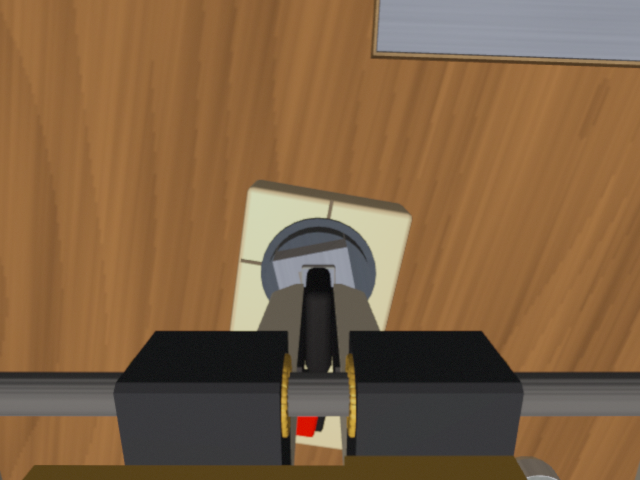

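Request:
{"api": "arm_command", "payload": {
  "steps": "0 0 0 0; 0 0 0 0; 0 0 0 0; 0 0 0 0; 0 0 -15 0; 0 0 -45 0; 0 0 -90 0; 0 0 -120 0; 0 0 -120 0; 0 0 -120 0",
  "claw": 150
}}

```text
time_s: 27.02
tool_pos: [0.4927, 0.4113, 0.1866]
orientation: [0.993, 0.116, -0.0, 0.0]
ft_force: [0.6, -0.0, 0.1]
width: 0.0384
```

Run:
```python
from h import *
p,r,s=tool(); print(p,s['width'],s['ft_force'])
m,im,d=grab('wrist','w12.png')
cubes(m,im,d,.098,(.42,.56,.35,.46),.004)
cubes(m,im,d,.058,(.42,.56,.35,.46),.004)
m,im,d=grab('top','t4.png'); cubes(m,im,d,.058,(.5,.7,0,.2))
cv2.imwrite('pics/c12.png',cv2.resize(im[130:280,90:430],None,fx=2.3,fy=2.3))
# sleeve top
cubes(m,im,d,.136,(.5,.7,-.25,-.04),.006)
```

```text
[0.49268255 0.41125292 0.18658637] 0.03839003437216828 [ 0.5894856  -0.00213866  0.12218568]
patch px [319.5 240.3] n 769 zmean 0.0972 c [493.  413.8] size [ 9.7 33.4] yaw 13.3
patch px [319.3 225.1] n 1582 zmean 0.0579 c [493.5 411.8] size [34.  40.8] yaw 24.6
patch px [261.  162.8] n 161 zmean 0.0579 c [652.3 105.3] size [24.9 24.7] yaw 0.2
patch px [270.8 199. ] n 162 zmean 0.0578 c [578.1  84.6] size [24.7 24.6] yaw 0.1
patch px [359.6 194.9] n 98 zmean 0.1361 c [577.3 -90.7] size [20.9 19.1] yaw 89.9
```

View pics/w12.png

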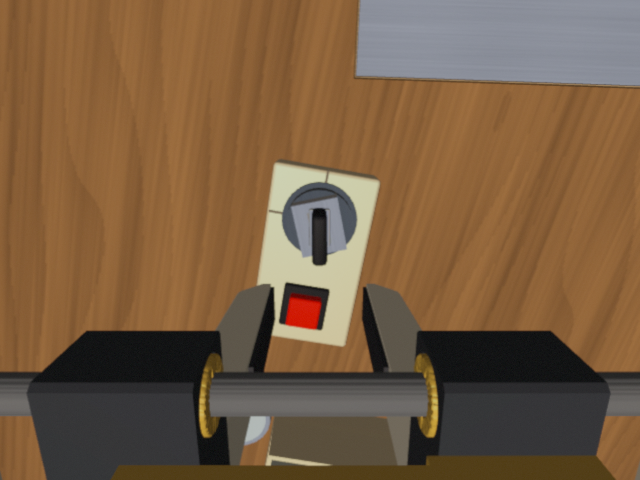

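View pics/c12.png

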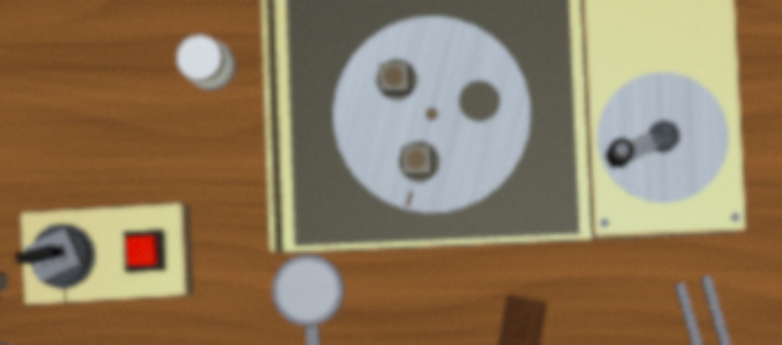

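Run:
```python
from h import *
delta([.585,-.10,.25])
```

```text
shift [array([-27.6, 518.8, -63.6])] t 27.125 q6 0.39
```

Request:
{"api": "arm_command", "payload": {
  "steps": "-3 55 -40 0; -6 115 -64 0; -9 175 -64 0; -12 235 -64 0; -15 295 -64 0; -18 355 -64 0; -21 415 -64 0; -25 475 -64 0; -28 519 -64 0; -28 519 -64 0; -28 519 -64 0; -28 519 -64 0",
  "claw": 100,
  "force": 12
}}

```text
time_s: 28.62
tool_pos: [0.5849, -0.0989, 0.2509]
orientation: [0.993, 0.116, -0.0, -0.0]
ft_force: [1.0, -0.9, -0.1]
width: 0.0566
```

Run:
```python
from h import *
p,r,s=tool(); print(p,s['width'])
m,im,d=grab('wrist','w13.png')
cubes(m,im,d,.136,(.5,.7,-.25,-.04),.004)
g=cv2.cvtColor(im,cv2.COLOR_BGR2GRAY)
```

```text
[ 0.58488144 -0.09886171  0.25093695] 0.05660021598087074
patch px [311.4 218.7] n 620 zmean 0.136 c [578.1 -90. ] size [20.2 20. ] yaw 13.4
```

View pics/w13.png

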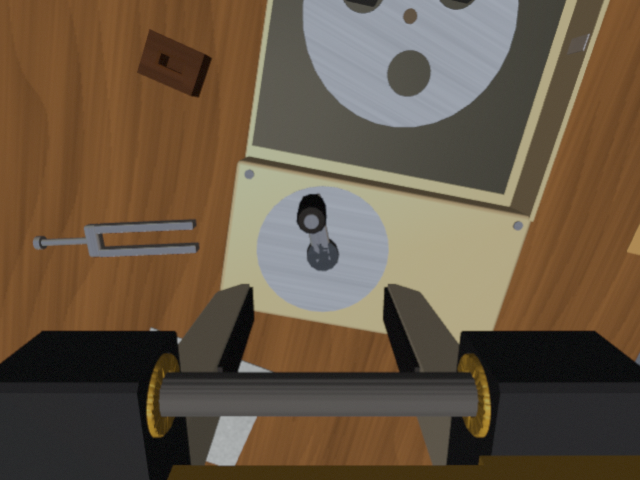

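Run:
```python
from h import *
m,im,d=grab('wrist')
hsv=cv2.cvtColor(im,cv2.COLOR_BGR2HSV)
roi=np.zeros(im.shape[:2],np.uint8); cv2.circle(roi,(322,248),85,1,-1)
yel=((hsv[...,0]>15)&(hsv[...,0]<45)&(hsv[...,1]>45)).astype(np.uint8)
mask=cv2.morphologyEx(((1-yel)*roi),cv2.MORPH_OPEN,np.ones((3,3)))
n,l,st,c=cv2.connectedComponentsWithStats(mask)
i=l[280,300]; print(st[i],c[i])
cnt,_=cv2.findContours((l==i).astype(np.uint8),cv2.RETR_EXTERNAL,cv2.CHAIN_APPROX_NONE); k=max(cnt,key=len)[:,0]
W=onplane(m,k,.071)[:,:2]*1000
for _ in range(4):
    A=np.c_[2*W,np.ones(len(W))]; x=np.linalg.lstsq(A,(W**2).sum(1),rcond=None)[0]; rad=np.sqrt(x[2]+x[0]**2+x[1]**2)
    e=np.hypot(*(W-x[:2]).T)-rad; W=W[abs(e)<max(.7,2*e.std())]
print('plate',x[:2],rad,e.std(),len(W))
s=np.array([578.1,-90.]); print(np.hypot(*(s-x[:2])))
v=s-x[:2]; yaw=np.radians(1.96); b=np.array([v@[np.cos(yaw),np.sin(yaw)],v@[-np.sin(yaw),np.cos(yaw)]]); print('c',np.arctan2(b[1],-b[0]))
pads(m,im)
```

```text
[  247   173   142   139 14528] [318.55685573 243.30830121]
plate [ 594.38012527 -129.66367534] 59.352580225875286 2.4132379383132827 376
42.87481335736758
c 1.2155187067652917
dark px [362.3   5. ] 380 c [582.   73.2  32. ] ext [31.5 13.5]
small [456.1   3.5] 241 [0.6575 0.0923 0.032 ]
small [409.6  15.7] 171 [0.6226 0.0746 0.032 ]
dark px [408.3  72.8] 1591 c [634.5  31.4  32. ] ext [37.4 37.6]
```

Run:
```python
from h import *
im=cv2.imread('pics/w13.png'); m=camera_model('wrist')
b,g,r=[im[...,i].astype(int) for i in range(3)]
mask=((b>r-5)&(r>110)).astype(np.uint8); roi=np.zeros_like(mask); cv2.circle(roi,(322,248),80,1,-1); mask*=roi
n,l,st,c=cv2.connectedComponentsWithStats(mask); i=1+np.argmax(st[1:,4]); print(st[i])
cnt,_=cv2.findContours((l==i).astype(np.uint8),cv2.RETR_EXTERNAL,cv2.CHAIN_APPROX_NONE); k=cv2.convexHull(max(cnt,key=len))[:,0]
W=onplane(m,k,.071)[:,:2]*1000
for _ in range(5):
    A=np.c_[2*W,np.ones(len(W))]; x=np.linalg.lstsq(A,(W**2).sum(1),rcond=None)[0]; rad=np.sqrt(x[2]+x[0]**2+x[1]**2)
    e=np.hypot(*(W-x[:2]).T)-rad; W=W[abs(e)<max(.7,2*e.std())]
print('plate',x[:2],rad,e.std(),len(W))
s=np.array([578.1,-90.]); v=s-x[:2]; print(np.hypot(*v)); yaw=np.radians(1.96); b=np.array([v@[np.cos(yaw),np.sin(yaw)],v@[-np.sin(yaw),np.cos(yaw)]]); print('c',np.arctan2(b[1],-b[0]))
```

```text
[  257   186   131   126 11143]
plate [ 596.55837841 -131.79430252] 57.5198238776954 0.08515427091333737 57
45.68889861227677
c 1.1891178816811852
```

Run:
```python
from h import *
delta([.5781,-.0900,.097])
```

```text
shift [array([ -4.6, -10.4, 154.1])] t 28.725 q6 -0.48
```

Request:
{"api": "arm_command", "payload": {
  "steps": "-4.6 -10.4 40 0; -4.6 -10.4 80 0; -4.6 -10.4 115 0; -4.6 -10.4 140 0; -4.6 -10.4 154 0; -4.6 -10.4 154 0; -4.6 -10.4 154 0"
}}

```text
time_s: 29.6
tool_pos: [0.5787, -0.091, 0.0982]
orientation: [0.993, 0.116, 0.001, 0.0]
ft_force: [-0.6, 0.6, -0.2]
width: 0.0564
```

Request:
{"api": "arm_command", "payload": {
  "steps": "0 0 0 0; 0 0 0 0; 0 0 0 0; 0 0 0 0; 0 0 0 0",
  "claw": 255
}}

```text
time_s: 30.22
tool_pos: [0.5782, -0.091, 0.0972]
orientation: [0.993, 0.116, 0.0, -0.0]
ft_force: [-0.4, -0.5, 1.4]
width: 0.0218
```

```bash
cat > crank.py <<'E'
import sys
from h import *
AX=np.array([.5963,-.1314]); YAW=np.radians(1.96)
def pos(c): 
    a=np.array([-np.cos(c),np.sin(c)])*.045; return AX+np.array([[np.cos(YAW),-np.sin(YAW)],[np.sin(YAW),np.cos(YAW)]])@a
def ang(p):
    v=p-AX; b=np.array([[np.cos(YAW),np.sin(YAW)],[-np.sin(YAW),np.cos(YAW)]])@v; return np.arctan2(b[1],-b[0]),np.hypot(*b)
if __name__=='__main__':
    p,r,s=tool(); c,rad=ang(p[:2]); print('c',c,'rad',rad,'z',p[2],'F',s['ft_force'].round(1),'w',s['width'],'t',s['time_s'])
    step=np.radians(float(sys.argv[1])); n=int(sys.argv[2])
    p0=pos(c)  # commanded base assumed on circle
    out=[]
    for k in range(1,n+1):
        t=pos(c+step*k); d=r.inv().apply(np.r_[t-p[:2],0])*1000; out.append('%.1f %.1f 0 0'%(d[0],d[1]))
    print('; '.join(out))
E
python3 crank.py 20 12
```

```text
c 1.1835704525682134 rad 0.044308948155939186 z 0.09721848576591699 F [-0.4 -0.5  1.4] w 0.021784360452930487 t 30.225
15.5 -0.9 0 0; 30.3 4.2 0 0; 42.4 14.1 0 0; 50.4 27.5 0 0; 53.3 42.8 0 0; 50.9 58.3 0 0; 43.3 71.9 0 0; 31.4 82.1 0 0; 16.8 87.7 0 0; 1.2 87.9 0 0; -13.6 82.8 0 0; -25.7 73.0 0 0
```

Request:
{"api": "arm_command", "payload": {
  "steps": "7.7 -1.5 0 0; 15.5 -0.9 0 0; 23 1.2 0 0; 30.3 4.2 0 0; 42.4 14.1 0 0; 50.4 27.5 0 0"
}}

```text
time_s: 30.98
tool_pos: [0.6336, -0.1061, 0.097]
orientation: [0.993, 0.116, -0.001, -0.0]
ft_force: [-8.7, -4.0, 5.4]
width: 0.022
```

```bash
python3 crank.py 20 12
```

```text
c 2.5802937942723956 rad 0.045057249540563525 z 0.0970434727939001 F [-8.7 -4.   5.4] w 0.021996842042661176 t 30.975
2.9 15.4 0 0; 0.4 30.8 0 0; -7.2 44.4 0 0; -19.1 54.7 0 0; -33.7 60.2 0 0; -49.3 60.4 0 0; -64.1 55.3 0 0; -76.2 45.4 0 0; -84.2 32.0 0 0; -87.1 16.6 0 0; -84.6 1.2 0 0; -77.0 -12.4 0 0
```

Request:
{"api": "arm_command", "payload": {
  "steps": "2.9 15.4 0 0; 0.4 30.8 0 0; -7.2 44.4 0 0; -19.1 54.7 0 0; -33.7 60.2 0 0; -49.3 60.4 0 0; -64.1 55.3 0 0; -76.2 45.4 0 0; -84.2 32 0 0; -87.1 16.6 0 0; -84.6 1.2 0 0; -77 -12.4 0 0"
}}

```text
time_s: 32.48
tool_pos: [0.5557, -0.1118, 0.0973]
orientation: [0.993, 0.116, 0.0, 0.001]
ft_force: [9.1, -6.1, -4.2]
width: 0.0219
```

```bash
python3 crank.py 20 12
```

```text
c 0.48435567897059606 rad 0.04509405394821558 z 0.09733220091684752 F [ 9.1 -6.1 -4.2] w 0.02186349967713633 t 32.475
11.9 -10.2 0 0; 26.5 -15.8 0 0; 42.1 -16.0 0 0; 56.9 -10.9 0 0; 69.0 -1.1 0 0; 77.0 12.3 0 0; 80.0 27.7 0 0; 77.5 43.1 0 0; 69.9 56.8 0 0; 58.1 67.0 0 0; 43.5 72.6 0 0; 27.9 72.9 0 0
```

Request:
{"api": "arm_command", "payload": {
  "steps": "11.9 -10.2 0 0; 26.5 -15.8 0 0; 42.1 -16 0 0; 56.9 -10.9 0 0; 69 -1.1 0 0; 77 12.3 0 0; 80 27.7 0 0; 77.5 43.1 0 0; 69.9 56.8 0 0; 58.1 67 0 0; 43.5 72.6 0 0; 27.9 72.9 0 0"
}}

```text
time_s: 33.98
tool_pos: [0.5987, -0.177, 0.0972]
orientation: [0.993, 0.115, 0.0, 0.0]
ft_force: [2.8, 5.2, 3.5]
width: 0.0218
```

```bash
python3 crank.py 15 7
```

```text
c -1.589901822947336 rad 0.04563132760102246 z 0.09720882969628791 F [2.8 5.2 3.5] w 0.021792234751909535 t 33.975
-11.1 -4.2 0 0; -21.0 -10.5 0 0; -28.9 -19.2 0 0; -34.3 -29.7 0 0; -36.8 -41.1 0 0; -36.2 -52.9 0 0; -32.6 -64.1 0 0
```

Request:
{"api": "arm_command", "payload": {
  "steps": "-11.1 -4.2 0 0; -21 -10.5 0 0; -28.9 -19.2 0 0; -34.3 -29.7 0 0; -36.8 -41.1 0 0; -36.3 -52.9 0 0; -35.5 -56 0 0; -35.5 -56 0 0; -35.5 -56 0 0; -35.5 -56 0 0"
}}

```text
time_s: 35.22
tool_pos: [0.5507, -0.1305, 0.0971]
orientation: [0.993, 0.116, -0.001, 0.0]
ft_force: [-6.7, -8.6, 7.3]
width: 0.0221
```

```bash
python3 crank.py 15 1
python3 - <<'E'
from h import *
m,im,d=grab('top','t5.png'); cubes(m,im,d,.058,(.5,.7,0,.2)); pads(m,im)
cv2.imwrite('pics/c14.png',cv2.resize(im[95:280,90:430],None,fx=2.3,fy=2.3))
E
```

```text
c 0.05392973290297524 rad 0.04559959492995307 z 0.09707434937429829 F [-6.7 -8.6  7.3] w 0.022055153711682103 t 35.225
5.0 -10.7 0 0
patch px [275.6 155.5] n 163 zmean 0.058 c [667.5  75.2] size [26.8 25.3] yaw 18.5
patch px [295.6 187. ] n 159 zmean 0.0577 c [602.3  34.4] size [26.  25.2] yaw 18.4
small [275.6 155.1] 46 [0.6733 0.0774 0.032 ]
small [277.4 160.7] 87 [0.6614 0.0736 0.032 ]
small [259.1 190.6] 196 [0.5986 0.1118 0.032 ]
small [297.6 191.8] 73 [0.5958 0.0313 0.032 ]
small [295.5 186.8] 36 [0.6063 0.0356 0.032 ]
```

View pics/c14.png

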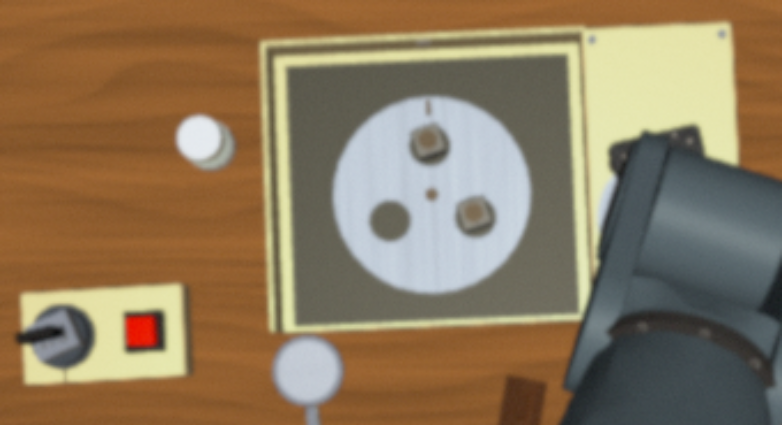

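Request:
{"api": "arm_command", "payload": {
  "steps": "0 0 0 0; 0 0 0 0; 0 0 0 0; 0 0 0 0; 0 0 -20 0; 0 0 -60 0; 0 0 -110 0; 0 0 -150 0; 0 0 -150 0; 0 0 -150 0",
  "claw": 130
}}

```text
time_s: 36.52
tool_pos: [0.5518, -0.1298, 0.2462]
orientation: [0.993, 0.116, -0.001, -0.0]
ft_force: [0.2, 0.7, -0.1]
width: 0.0451
```

Run:
```python
from h import *
from crank import ang
m,im,d=grab('wrist','w15.png'); o=cubes(m,im,d,.136,(.5,.7,-.25,-.04),.004)
for q in o: print(ang(np.array(q[0])/1000))
p,r,s=tool(); print(p,s['width'],s['qpos'][5])
m,im,d=grab('top')
cubes(m,im,d,.098,(.42,.56,.35,.46),.006); cubes(m,im,d,.058,(.5,.7,0,.2))
delta([.4930,.4125,.22],np.radians(13.3))
```

```text
patch px [316.7 238.5] n 615 zmean 0.136 c [ 551.5 -132.8] size [20.5 20.8] yaw 84.3
(np.float64(0.0024207498764747645), np.float64(0.04479962191048586))
[ 0.55164815 -0.12977787  0.24578993] 0.04566225479929058 -0.5450272903500826
patch px [104.6 240. ] n 90 zmean 0.0972 c [493.6 410.2] size [10.1 35.5] yaw 13.9
patch px [275.6 155.4] n 162 zmean 0.0577 c [667.5  75.2] size [26.8 25.3] yaw 18.5
patch px [295.6 187.1] n 161 zmean 0.058 c [602.3  34.4] size [26.  25.2] yaw 18.4
shift [array([  67.5, -541.2,   26.2]), np.float64(-0.0)] t 36.625 q6 -0.55
```

Request:
{"api": "arm_command", "payload": {
  "steps": "7 -55 0 0; 14 -115 0 0; 22 -175 0 0; 29 -235 0 0; 37 -295 0 0; 44 -355 0 0; 52 -415 0 0; 59 -475 0 0; 67 -535 10 0; 67.5 -541 26 0; 67.5 -541 26 0; 67.5 -541 26 0",
  "claw": 150,
  "force": 30
}}

```text
time_s: 38.12
tool_pos: [0.4941, 0.4109, 0.2213]
orientation: [0.993, 0.115, -0.0, 0.0]
ft_force: [-0.2, -0.1, -0.6]
width: 0.0382
```

Run:
```python
from h import *
m,im,d=grab('wrist','w16.png')
cubes(m,im,d,.098,(.42,.56,.35,.46),.004)
cubes(m,im,d,.058,(.42,.56,.35,.46),.004)
p,r,s=tool(); print(p,s['width'],s['qpos'][5])
delta([.4930,.4125,.068],np.radians(13.3))
```

```text
patch px [317.5 226.2] n 607 zmean 0.0973 c [493.1 413.5] size [ 9.5 32.7] yaw 13.2
patch px [317.7 213.8] n 1306 zmean 0.0578 c [493.6 411.8] size [33.9 40.7] yaw 24.6
[0.49427035 0.41095283 0.22170172] 0.038596680950877316 0.3910218436816607
shift [array([ -1. ,  -1.8, 153.7]), np.float64(-0.1)] t 38.175 q6 0.39
```

Request:
{"api": "arm_command", "payload": {
  "steps": "-0.8 -0.9 50 0; -0.8 -0.9 100 0; -0.8 -0.9 125 0; -0.8 -0.9 140 0; -0.8 -0.9 153 0; -0.8 -0.9 153 0; -0.8 -0.9 153 0"
}}

```text
time_s: 39.05
tool_pos: [0.4931, 0.413, 0.0691]
orientation: [0.993, 0.116, 0.001, -0.0]
ft_force: [-0.1, 0.2, -0.1]
width: 0.0384
```

Request:
{"api": "arm_command", "payload": {
  "steps": "0 0 0 0; 0 0 0 0; 0 0 0 0; 0 0 0 0; 0 0 0 0",
  "claw": 255
}}

```text
time_s: 39.67
tool_pos: [0.4927, 0.4128, 0.0682]
orientation: [0.993, 0.116, 0.0, -0.0]
ft_force: [0.1, -0.5, 0.2]
width: 0.01
```

Request:
{"api": "arm_command", "payload": {
  "steps": "0 0.5 0.5 -10; 0 1 0.5 -20; 0 1 0.5 -30; 0 1 0.5 -40; 0 1 0.5 -50; 0 1 0.5 -60; 0 1 0.5 -70; 0 1 0.5 -80; 0 1 0.5 -86; 0 1 0.5 -90; 0 1 0.5 -90; 0 1 0.5 -90"
}}

```text
time_s: 41.18
tool_pos: [0.4928, 0.4115, 0.0682]
orientation: [0.621, 0.784, -0.0, 0.0]
ft_force: [-3.1, -2.2, 6.4]
width: 0.0097
```

Run:
```python
from h import *
p,r,s=tool(); x=r.apply([1,0,0]); print(p,np.degrees(np.arctan2(x[1],x[0])),s['ft_force'],s['wrist_torque'],s['width'])
```

```text
[0.49279108 0.41154715 0.06821997] 103.28720250654084 [-3.08056282 -2.17558912  6.44947506] [-0.48245324  0.31396338  0.01658941] 0.009695234581620605
```

Request:
{"api": "arm_command", "payload": {
  "steps": "0 0 0 0; 0 0 0 0; 0 0 0 0; 0 0 0 0; 0 0 -15 0; 0 0 -45 0; 0 0 -90 0; 0 0 -130 0; 0 0 -130 0; 0 0 -130 0",
  "claw": 150
}}

```text
time_s: 42.42
tool_pos: [0.4926, 0.4116, 0.1975]
orientation: [0.621, 0.784, -0.0, -0.0]
ft_force: [-1.7, 0.2, -0.7]
width: 0.0379
```

Run:
```python
from h import *
p,r,s=tool(); print(p,s['width'],s['ft_force'])
m,im,d=grab('wrist','w17.png')
cubes(m,im,d,.098,(.42,.56,.35,.46),.004)
cubes(m,im,d,.058,(.42,.56,.35,.46),.004)
cubes(m,im,d,.048,(.42,.56,.28,.37),.004)
cubes(m,im,d,.063,(.42,.56,.35,.46),.002)
# button approach: grasp frame
delta([.4971,.3360,.12])
```

```text
[0.49260815 0.41160225 0.19749791] 0.037893355251859356 [-1.73031583  0.19435699 -0.66068414]
patch px [318.1 238.1] n 706 zmean 0.0973 c [492.3 411.7] size [33.3  9.5] yaw 13.3
patch px [317.9 221.8] n 1517 zmean 0.058 c [493.1 411.9] size [40.8 34. ] yaw 2.6
patch px [222.1 204.7] n 1109 zmean 0.0477 c [497.1 336.6] size [26.4 26.1] yaw 3.4
patch px [309.8 224. ] n 84 zmean 0.0628 c [494.4 405.7] size [27.9  2.2] yaw 9.8
patch px [326.9 225.8] n 108 zmean 0.0627 c [491.5 418.1] size [27.8  2.2] yaw 13.7
shift [array([-74.5, -12.7,  76.9])] t 42.475 q6 -1.18
```

View pics/w17.png

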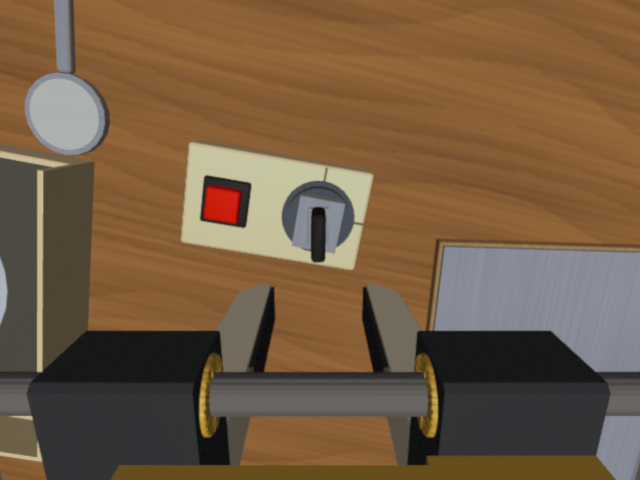

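Request:
{"api": "arm_command", "payload": {
  "steps": "-37 -6 0 0; -74.5 -12.7 20 0; -74.5 -12.7 70 0; -74.5 -12.7 110 0; -74.5 -12.7 130 0; -74.5 -12.7 130 0",
  "claw": 255
}}

```text
time_s: 43.22
tool_pos: [0.4963, 0.3356, 0.0654]
orientation: [0.621, 0.784, -0.002, -0.001]
ft_force: [-0.5, 0.5, 0.0]
width: 0.0004
```

Run:
```python
from h import *
delta([.4971,.3363,.0425]); p,r,s=tool(); print(p,s['width'],s['ft_force'])
```

```text
shift [array([ 0.6,  1. , 22.9])] t 43.225 q6 -1.29
[0.49632266 0.3355719  0.06538009] 0.00036397532106332377 [-0.48053728  0.46869337  0.00916535]
```

Request:
{"api": "arm_command", "payload": {
  "steps": "0.6 1 10 0; 0.6 1 17 0; 0.6 1 20 0; 0.6 1 22 0; 0.6 1 24 0; 0.6 1 24 0; 0.6 1 24 0"
}}

```text
time_s: 44.1
tool_pos: [0.4984, 0.3372, 0.0438]
orientation: [0.621, 0.784, -0.0, -0.0]
ft_force: [-2.8, -1.0, 5.1]
width: 0.0002
```

Run:
```python
from h import *
p,r,s=tool(); print(p,s['width'],s['ft_force'])
```

```text
[0.49840726 0.33717273 0.04383008] 0.00016995137551913787 [-2.75706652 -0.98286312  5.1105479 ]
```

Request:
{"api": "arm_command", "payload": {
  "steps": "-0.5 -0.5 1 0; -0.5 -0.5 2 0; -0.5 -0.5 3 0; -0.5 -0.5 3 0; -0.5 -0.5 3 0"
}}

```text
time_s: 44.72
tool_pos: [0.4986, 0.3372, 0.0429]
orientation: [0.621, 0.784, 0.001, 0.0]
ft_force: [-10.0, -2.4, 26.2]
width: 0.0008
```

Request:
{"api": "arm_command", "payload": {
  "steps": "0 0 -10 0; 0 0 -40 0; 0 0 -90 0; 0 0 -150 0; 0 0 -180 0; 0 0 -180 0; 0 0 -180 0"
}}

```text
time_s: 45.6
tool_pos: [0.4977, 0.3363, 0.2192]
orientation: [0.621, 0.784, -0.001, -0.0]
ft_force: [-0.4, 0.1, -0.8]
width: 0.0002
```

Run:
```python
from h import *
p,r,s=tool(); print(p,s['width'],s['ft_force'],s['time_s'])
m,im,d=grab('wrist','w18.png')
cubes(m,im,d,.058,(.42,.56,.35,.46),.004)
cubes(m,im,d,.063,(.42,.56,.35,.46),.002)
cubes(m,im,d,.048,(.42,.56,.28,.37),.002)
m,im,d=grab('top','t6.png')
cubes(m,im,d,.098,(.42,.56,.35,.46),.006); cubes(m,im,d,.058,(.5,.7,0,.2)); cubes(m,im,d,.136,(.5,.7,-.25,-.04),.006)
```

```text
[0.49769918 0.33627162 0.21918688] 0.00020698653818500978 [-0.40739661  0.08392156 -0.84099279] 45.6
patch px [403.5 227.7] n 1055 zmean 0.0579 c [493.2 411.3] size [40.6 35.2] yaw 2.5
patch px [403.7 233.9] n 183 zmean 0.0629 c [494.4 406.7] size [27.7  4.8] yaw 12.2
patch px [317.5 214.4] n 908 zmean 0.0479 c [497.5 336. ] size [25.8 25.7] yaw 3.4
patch px [275.6 155.4] n 163 zmean 0.0581 c [667.5  75.2] size [26.8 25.3] yaw 18.5
patch px [295.5 187.1] n 158 zmean 0.0577 c [602.3  34.4] size [26.  25.2] yaw 18.4
patch px [382.2 208.9] n 95 zmean 0.1359 c [ 550.6 -133.3] size [19.  19.1] yaw 89.7
```

View pics/t6.png

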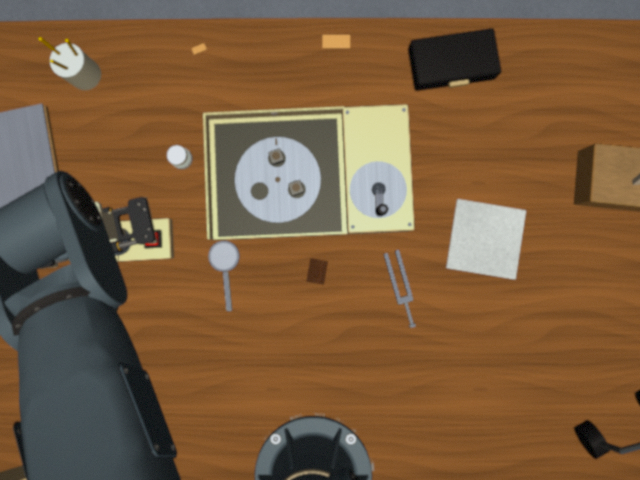

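The final top view shows both cubes on their pads at (277,157) and (296,188), the crank at its stop, the mat empty, and the fork, magnifier and jar where they began. The button's top is back at 48 mm. Handing in.

```bash
python3 -c "
from plant import *
print(finish_job()); print(read_state()['time_s'])"
```

```text
the job is handed in; nothing more can be done
None
the job is handed in; nothing more can be done
```

I carried out all five steps in order and handed the job in at about 46 s of the 210 s allowed; no verdict was reported.

- **Vibrators:** two were on the mat. Both now stand on their own pads, within about 1.5 mm of where the pads should be after the turntable's rotation. I found no sign of a knock.
- **Key and cylinder:** the key went fully in and turned the cylinder to about 1.2 rad, its stop. After winding I turned it back to about 0.01 rad. Its shoulder top is at 63 mm, as it should be when fully in.
- **Crank:** wound to its stop, with the sleeve measured at its end position (within about 0.01 rad of 12.57).
- **Button:** I pressed it to its hard stop at 26 N and it sprang back to 48 mm.
- **Bystanders:** the fork, magnifier and jar look unmoved in the final top view, judged by eye and not measured.

**Disagreements:** the top and wrist cameras differed by about 3 mm on the button's sideways position, and the scene camera was 7–8 mm off in x. I used the wrist camera, which had matched the earlier grasps, and the key went in without trouble. The first button press stopped at about 4.2 mm of travel, so I pressed further to reach the stop. Nothing failed in the last checks.

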